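Open the treadle-latched drying cabinet

TASK

Open the little plywood drying cabinet. First press the steel treadle under its overhang with the gripper until it sits firmly on its rubber stop, not just against its spring, without forcing it; hold it there for about a second and let it spring right back up: the latch drops and the door pops ajar. Then take the door by its handle, swing it open to about a right angle and leave it standing open, without shifting the plaster toad, rabbit, stump pot or cocoon that stand around.

Things in the scene. Friction and masses are not known exactly. Their poses are not given: they have to be found in the camera images.
- cabinet: Fixed plywood cabinet, 180 deep, 190 wide, 335 mm high, on a foot set back 95 mm, so the box (z 215 to 335) overhangs: tools reach the treadle below only slanting in from the front, some 28 to 50 degrees from vertical. Origin: on the table under the middle of the carcass's front face; x into the cabinet, y to its left, z up. The closed door fills x -15 to -1 mm. A small clear tub is on the roof.
- foot_plate (a point): Treadle's foot plate, ribbed rubber on steel, 55 deep, 80 wide, 10 mm thick, level at rest. Origin: pressing point on its top face, mid width, 14 mm behind the front edge; at rest at x 8, y 20, z 58 mm of the cabinet; z is the face's normal. A rubber stop of unknown height ends its travel after 19 to 34 mm. Pressed home: 13 N or more on the plate, held; over 45 N damages it.
- treadle (a joint): Treadle hinge, rad: 0 up at rest, grows as pressed. Hinge line along the cabinet's y, 98 mm behind the pressing point, 6 mm below its top face. Its spring pushes back 3 N at first, about 7 N at the end; on the stop the force rises about 8 N per mm. The latch lets go at about 0.18; the stop is met somewhere between 0.19 and 0.35.
- door (a joint): Door hinge, rad: 0 closed, grows as it opens towards the front; 1.57 is a right angle, at most 1.75. Latched until the treadle is pressed; then it pops ajar by 0.1 to 0.4. It stays where it is left (light friction).
- door_hinge (a point): Point on the door's vertical hinge line (left edge of the cabinet's front), z 305 mm, level with the handle's grip point.
- handle_grip (a point): Upright round steel bar, 12 mm thick, z 244 to 323 mm, with an arm to the door at each end. Origin: grip point on the bar's axis at z 305 mm, 150 mm from the hinge line along the door, 37 mm out from the door's face (52 mm from the hinge line, square to the door). x points to the door, y along the door to the hinge. Pinch from above, a finger on either side along y.
- toad: Loose white plaster toad, 76x69x38 mm, beside the treadle on the right; origin at the centre of its underside. To be left alone.
- rabbit: Loose white plaster rabbit, 51x52x77 mm, on the left in front of the cabinet; origin at the centre of its underside. To be left alone.
- pot: Loose white plaster tree-stump pot, 71x76x80 mm, to the left of the cabinet; origin at the centre of its underside. To be left alone.
- cocoon: Loose white plaster knit-textured cocoon, 74x45x41 mm, in front of the cabinet, far to the left; origin at the centre of its underside. To be left alone.

How it is judged:
By the outcome, as a careful person would: the job done as asked, in the order asked, and still so for the second after the job is handed in, with the robot touching nothing.
It also fails if it takes over 70 s, if anything falls off the work surface, if the arm or the gripper's body presses on something with over 40 N, if the wrist force passes 120 N, or if a joint passes its speed limit or range.

ROBOT

A 7-joint arm with a two-finger parallel gripper is mounted at the origin on a cart in front of the work surface, level with it; the furniture and walls round the work are solid. World frame = base frame: x ahead of the robot, y to its left, z up, the work surface at z = 0. Lengths are in m, angles in rad, forces in N, time in s.
With the tool pointing down it reaches from about 0.35 to 0.9 m from the base axis. Payload 8.1 kg.
Tool frame: the origin (TCP) lies at the very end of the fingers, on their centre line; the grasp point (between the pads) lies 19 mm behind it (arm.grasp_offset is the distance from the TCP to the grasp point, in m); z points along the fingers, y is the direction in which the jaws open and shut (so a half turn about z gives the same grasp; the last joint's range is limited). The gripper opens to 92 mm and grips with 3 to 60 N. Pads are 19 mm wide; open, the fingers measure 130 mm over their backs; the gripper's body (75 mm by 190 mm) begins 47 mm behind the grasp point.
Start: joints at [-0.103, 0.434, 0.025, 1.573, -0.012, 1.134, -0.075], TCP at [0.625, -0, 0.227] pointing down, gripper open.
Joint ranges: [-2.62, 2.62], [-0.44, 2.09], [-1.27, 1.32], [0.08, 2.57], [-1.32, 4.46], [0.12, 2], [-2.74, 2.74]. Speed limits (rad/s): [2.22, 2.22, 3.01, 3.01, 3.14, 3.14, 3.14].

INTERFACE

Orientations are given as a rotation vector (axis times angle).
In Python, from cell import arm, eyes, workorder gives the robot as it stands.
- The arm moves only by the shell command python3 -m inch 'ROWS' [FORCE]. ROWS is JSON, a list that holds one entry, the list of rows, each a list of 5 numbers: the closure, from 0 (fully open) to 1 (shut), then the shift along the tool's x, y, z in mm, then the turn about the tool's z in degrees. A call has 1 to 12 rows; each row shifts and turns the pose as measured when the row begins, along the tool's axes as they then stand; what a row does not reach is not made up. A row lasts 1/10 s, in which the tool goes at most 50 mm and 8.59 degrees, less where a joint would pass 70% of its speed; a pose out of reach is approached as far as the arm can. A call with a gripper value outside its range is refused whole. The fingers move at their own pace and stop on an object; FORCE is the grip in N (left out, the last holds). Time passes only in rows, so rows that do not move let the fingers close. It gives the time, the measured TCP pose, the force and the opening at its end, in the units of the state.
- arm.observe(): the state, without advancing time (a new reading comes with each control period).
- eyes.get_image(name): name is "scene" or "side" or "wrist"; returns a dict with "frame" (384x512x3 uint8, blue, green, red), "intrinsics" (3x3 intrinsics, pixels), "rvec" (rotation vector, rad) and "tvec" (3), from world to camera coordinates, as OpenCV has them; the wrist camera has in their place "T_tool_cam" (4x4, takes a point from camera to tool coordinates, whose origin is the TCP and whose axes are the flange's). Camera axes: x right, y down, z forward; pixel columns grow to the right and rows downward; lengths in m; the calibration is good to about 2 mm. A picture is of the moment at which its call begins: read the wrist's pose just before it. There is no depth.
- workorder.sign_off(): hands the job in, once; it reports no verdict.
The state is a dict: "clock": time; "joints": joint angles; "dq": joint speeds; "joint_efforts": joint torques, N m; "position": TCP position; "ee_rot": TCP orientation; "force": force on the tool from outside, world axes, zero at the start; "ft_torque": the same for the moment, N m; "width": opening from 0.0 (shut) to 1.0 (fully open).
Only numpy, scipy, OpenCV 4.12 (cv2) and the standard library are available. Lean on these libraries where they do the work, as an engineer would, in place of code of your own. Each camera call takes 0.05 s, during which the arm holds its last target.

## Working session

There is one attempt and no reset: what is moved stays moved. The work goes in short steps, Python scripts to look and compute and a shell command to move; the robot and the scene stay as the last step left them, time stands still between calls to the robot, and variables do not carry over. Pictures are saved under pics/ and viewed, and the job is handed in when it is done.

```bash
ls; mkdir -p pics; python3 - <<'E'
from cell import arm, eyes, workorder
import cv2
print(arm.observe()); print(arm.grasp_offset)
for n in ["scene","side","wrist"]:
    d=eyes.get_image(n); cv2.imwrite(f"pics/{n}0.png",d["frame"])
    print(n,d["intrinsics"],d.get("rvec"),d.get("tvec"),d.get("T_tool_cam"))
E
```

```text
pics
{'clock': 0.0, 'joints': array([-0.10259449,  0.43523079,  0.02496764,  1.57410297, -0.01161955,
        1.1339906 , -0.07507761]), 'dq': array([-0.00103545,  0.00061139, -0.00131337,  0.00059164, -0.0011935 ,
       -0.00088197, -0.0005207 ]), 'joint_efforts': array([ 3.89017032e-04, -6.67853522e+01,  9.84863900e-01, -3.14464223e+01,
       -6.05165795e-02,  4.27553023e-02,  1.12382318e-04]), 'position': array([ 6.24485614e-01, -5.14214747e-05,  2.25937780e-01]), 'ee_rot': array([-2.22077497e+00, -2.22064963e+00,  1.89415038e-03]), 'force': array([-0.12463292,  0.49499809, -0.62491537]), 'ft_torque': array([ 0.01610246, -0.01232668,  0.03491437]), 'width': 1.0025767907191734}
0.0188
scene [[412.06597138   0.         252.74498662]
 [  0.         412.06597138 188.85950102]
 [  0.           0.           1.        ]] [ 1.29755965 -2.07499013  1.08481775] [0.49988992 0.43427121 0.73101128] None
side [[388.28055542   0.         253.40029169]
 [  0.         388.28055542 185.85038117]
 [  0.           0.           1.        ]] [ 1.10478132 -2.14801808  1.20525617] [0.56897362 0.33623099 0.65041994] None
wrist [[287.20067457   0.         257.33561578]
 [  0.         287.20067457 186.94764373]
 [  0.           0.           1.        ]] None None [[-1.39750319e-03 -9.54019347e-01 -2.99741777e-01  8.23570941e-02]
 [ 9.99998315e-01 -9.76505883e-04 -1.55432230e-03  3.67361089e-04]
 [ 1.19015393e-03 -2.99743444e-01  9.54019104e-01 -1.57777430e-01]
 [ 0.00000000e+00  0.00000000e+00  0.00000000e+00  1.00000000e+00]]
```

View pics/scene0.png

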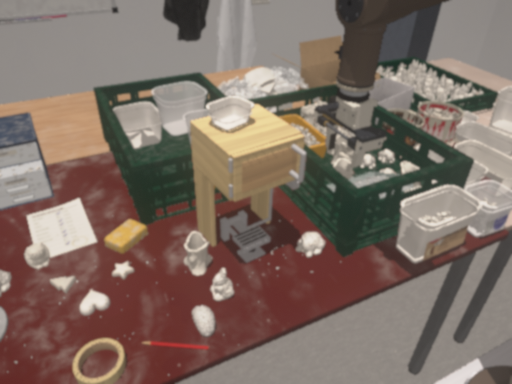

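View pics/side0.png

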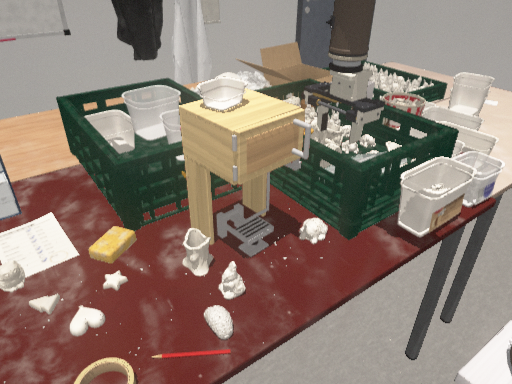

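View pics/wrist0.png

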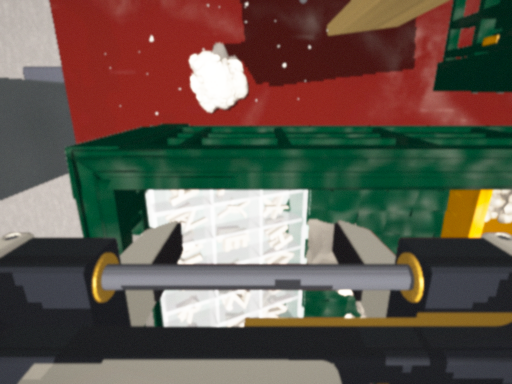

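Scene and side views show the cabinet with roof corners around (190,120)–(305,140) px. The treadle is at (245,235), the toad at (311,243), the rabbit at (222,285), the pot at (197,252) and the cocoon at (204,320). I'll enlarge these for measurement.

```bash
cat > h.py <<'E'
import numpy as np, cv2
from scipy.spatial.transform import Rotation as R
from cell import arm, eyes
def cam(n):
    d=eyes.get_image(n)
    return d["frame"],d["intrinsics"],R.from_rotvec(d["rvec"]).as_matrix(),np.array(d["tvec"])
def proj(P,K,r,t):
    p=(np.atleast_2d(P)@r.T+t)@K.T
    return p[:,:2]/p[:,2:]
def plane(uv,z,K,r,t):
    d=r.T@np.linalg.solve(K,[uv[0],uv[1],1]); o=-r.T@t
    return o+d*(z-o[2])/d[2]
def tri(a,A,b,B):
    M=[];
    for uv,(K,r,t) in((a,A),(b,B)):
        P=K@np.c_[r,t]; M+= [uv[0]*P[2]-P[0],uv[1]*P[2]-P[1]]
    v=np.linalg.svd(np.array(M))[2][3]; return v[:3]/v[3]
E
python3 - <<'E'
from h import *
for n,box in(("scene",(170,90,340,340)),("side",(160,70,330,350))):
    f,K,r,t=cam(n); print(n,-r.T@t)
    x0,y0,x1,y1=box; c=cv2.resize(f[y0:y1,x0:x1],None,fx=4,fy=4,interpolation=cv2.INTER_CUBIC)
    np.savez(n,K=K,r=r,t=t)
    h=c.shape[0]//2+20
    for i,(a,b) in enumerate(((0,h),(h-40,c.shape[0]))):
        cc=c[a:b].copy()
        for k in range(0,cc.shape[1],40): cv2.putText(cc,str(x0+k//4),(k,8),0,.3,(0,255,255),1); cc[8:14,k]=(0,255,255)
        for k in range(0,cc.shape[0],40): cv2.putText(cc,str(y0+(a+k)//4),(0,k+4),0,.3,(0,255,255),1)
        cv2.imwrite(f"pics/{n}_z{i}.png",cc); print(cc.shape)
E
```

```text
scene [-0.07124914  0.61667198  0.76648428]
(520, 680, 3)
(520, 680, 3)
side [0.02935955 0.68608269 0.62310265]
(580, 680, 3)
(580, 680, 3)
```

View pics/scene_z0.png

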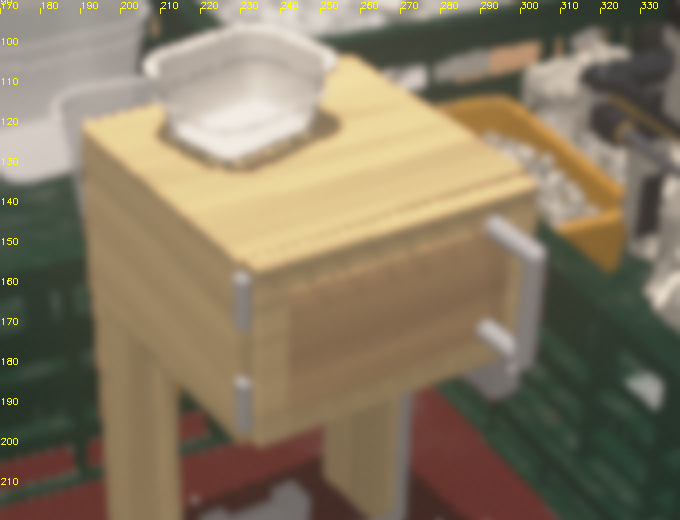

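View pics/scene_z1.png

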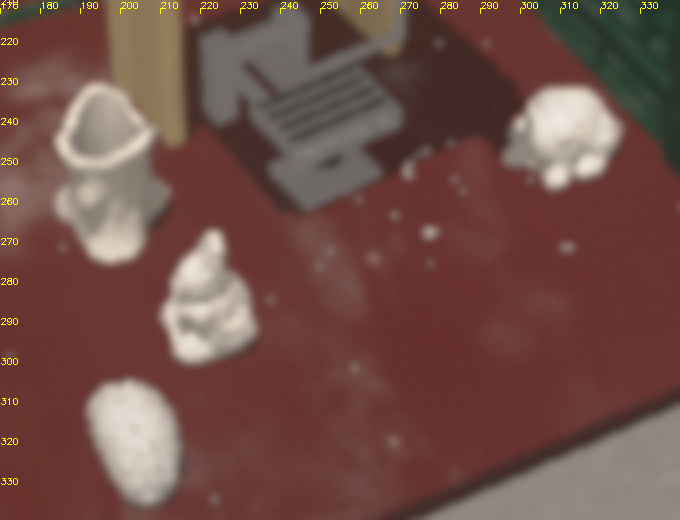

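View pics/side_z0.png

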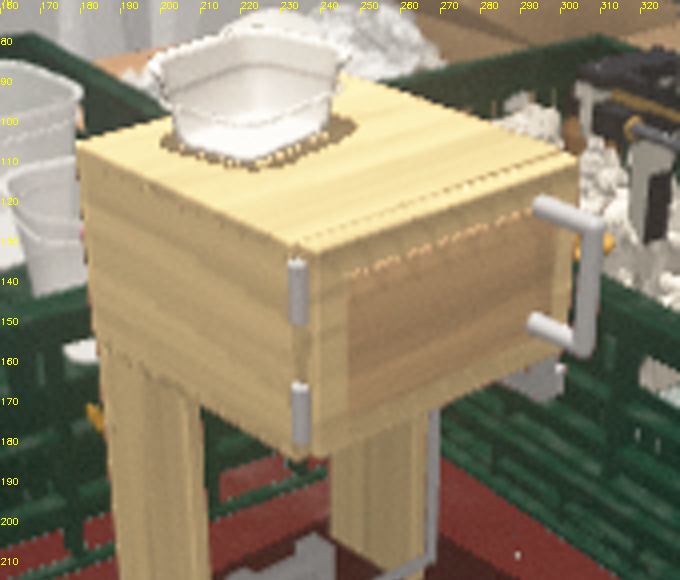

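View pics/side_z1.png

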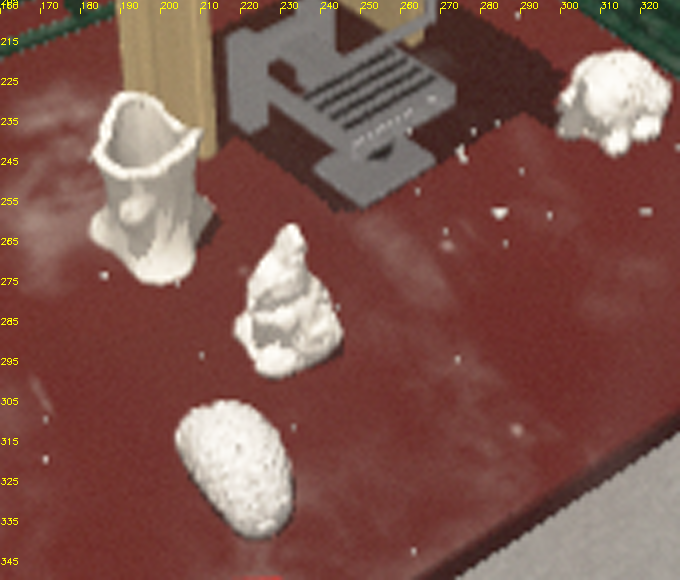

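```bash
python3 - <<'E'
from h import *
C={n:tuple(np.load(n+".npz")[k] for k in"Krt") for n in("scene","side")}
S=dict(bl=((190.5,121),(179.8,106)),fl=((231,156.5),(233,131.2)),fr_door=((304,134.5),(304,109.5)),br=((257.5,104),(247,88.3)),
 handle_top=((304,153),(308,127)),handle_bot=((300,181),(306,157)))
for k,(a,b) in S.items():
    print(k,plane(a,.335,*C["scene"]).round(3),plane(b,.335,*C["side"]).round(3),tri(a,C["scene"],b,C["side"]).round(4))
for k,a,b,z in(("base_fl",(198,262),(193,271),0),("plate front left",(241,242),(246,231),.058),("plate front right",(270,235),(273,222),.058),("plate bl",(231,233),(235,220),.058),("plate br",(257,221),(258,208),.058),("toad",(311,250),(313,236),0),("rabbit",(222,293),(231,288),0),("pot",(197,266),(194,268),0),("cocoon",(204,325),(219,326),0)):
    print(k,plane(a,z,*C["scene"]).round(3),plane(b,z,*C["side"]).round(3),tri(a,C["scene"],b,C["side"]).round(3))
E
```

```text
bl [0.762 0.347 0.335] [0.759 0.35  0.335] [0.7703 0.3442 0.3305]
fl [0.579 0.327 0.335] [0.584 0.329 0.335] [0.5915 0.3227 0.329 ]
fr_door [0.598 0.141 0.335] [0.593 0.147 0.335] [0.6067 0.1345 0.3288]
br [0.784 0.161 0.335] [0.777 0.163 0.335] [0.7816 0.1614 0.3347]
handle_top [0.53  0.184 0.335] [0.52  0.203 0.335] [0.566  0.1582 0.3086]
handle_bot [0.447 0.246 0.335] [0.431 0.289 0.335] [0.5467 0.1748 0.2518]
base_fl [ 0.648  0.39  -0.   ] [0.629 0.416 0.   ] [ 0.81   0.337 -0.181]
plate front left [0.612 0.286 0.058] [0.618 0.278 0.058] [0.581 0.302 0.091]
plate front right [0.604 0.208 0.058] [0.609 0.204 0.058] [0.595 0.215 0.069]
plate bl [0.653 0.295 0.058] [0.669 0.275 0.058] [0.582 0.329 0.131]
plate br [0.667 0.213 0.058] [0.677 0.199 0.058] [0.622 0.239 0.104]
toad [0.561 0.104 0.   ] [0.564 0.109 0.   ] [ 0.579  0.09  -0.021]
rabbit [0.529 0.375 0.   ] [0.536 0.374 0.   ] [0.531 0.375 0.002]
pot [0.636 0.397 0.   ] [0.636 0.409 0.   ] [ 0.707  0.376 -0.075]
cocoon [0.465 0.445 0.   ] [0.468 0.446 0.   ] [ 0.472  0.443 -0.009]
```

```bash
cat >> h.py <<'E'
C={n:tuple(np.load(n+".npz")[k] for k in"Krt") for n in("scene","side")}
YAW=np.radians(6.3); O=np.array([.592,.235])
def w(x,y,z):
    c,s=np.cos(YAW),np.sin(YAW); return np.array([O[0]+c*x-s*y,O[1]+s*x+c*y,z])
def loc(p):
    c,s=np.cos(YAW),np.sin(YAW); d=np.array(p[:2])-O; return np.array([c*d[0]+s*d[1],-s*d[0]+c*d[1]])
E
python3 - <<'E'
from h import *
for n in("scene","side"):
    f=cam(n)[0]; f=cv2.resize(f,None,fx=4,fy=4,interpolation=cv2.INTER_CUBIC)
    def L(pts,col):
        q=(proj([w(*p) for p in pts],*C[n])*4+2).astype(int); cv2.polylines(f,[q],True,col,1)
    a=.095
    for z in(.335,.215): L([(0,a,z),(.18,a,z),(.18,-a,z),(0,-a,z)],(255,0,0)); L([(-.015,a,z),(-.015,-a,z)],(0,0,255))
    L([(-.006,-.02,.058),(-.006,.06,.058),(.049,.06,.058),(.049,-.02,.058)],(0,255,0))
    L([(-.006,-.02,.048),(-.006,.06,.048),(.049,.06,.048),(.049,-.02,.048)],(0,255,0))
    L([(-.052,-.055,.244),(-.052,-.055,.323)],(0,255,255))
    L([(.095,a,0),(.18,a,0),(.18,-a,0),(.095,-a,0)],(255,0,255))
    x0,y0=(170,90) if n=="scene" else (165,80)
    cv2.imwrite(f"pics/{n}_ov.png",f[y0*4:y0*4+600 if 0 else y0*4+720,x0*4:x0*4+640][:, :][0:720:1][:, :]) if 0 else cv2.imwrite(f"pics/{n}_ov.png",cv2.resize(f[y0*4:y0*4+740,x0*4:x0*4+660],None,fx=.8,fy=.8))
E
```

```text
(no output)
```

View pics/scene_ov.png

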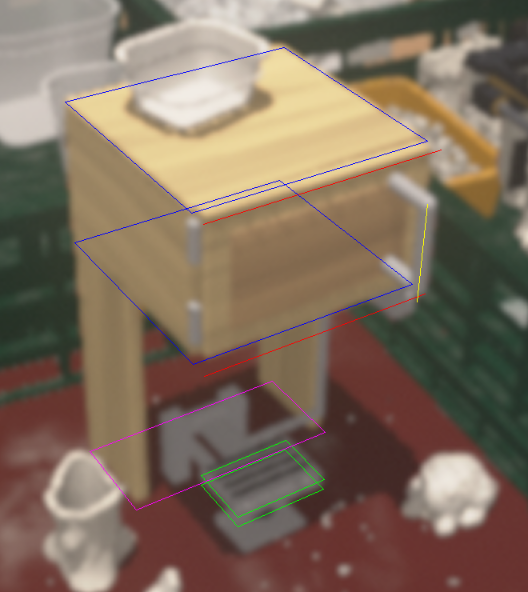

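View pics/side_ov.png

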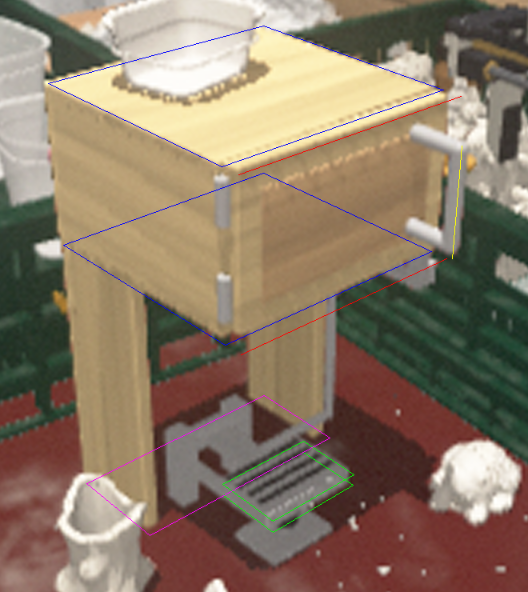

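```bash
cat > fit.py <<'E'
from h import *
from scipy.optimize import least_squares
a=.095
P={"bl":((.18,a,.335),(190.7,120.5),(179.3,107)),"br":((.18,-a,.335),(258,104.5),(246.3,88)),"fr":((-.015,-a,.335),(304.3,136.2),(304.3,109.5)),
"flt":((-.015,a,.335),(234.5,158),(239.5,133)),"flb":((-.015,a,.215),(234.5,201.2),(241.2,184.2)),
"ht":((-.052,-.055,.321),(305,153.2),(309.5,125.5)),"hb":((-.052,-.055,.246),(300,182.5),(305.7,158)),
"pbl":((.049,.06,.058),(232.5,237),(235,229.5)),"pfl":((-.006,.06,.058),(240.7,245.7),(246.3,237.5)),"pfr":((-.006,-.02,.058),(270,236.2),(273.7,227)),"pbr":((.049,-.02,.058),(258.7,225.7),(261.2,217))}
def W(q,p):
    c,s=np.cos(q[2]),np.sin(q[2]); return [q[0]+c*p[0]-s*p[1],q[1]+s*p[0]+c*p[1],p[2]]
def res(q):
    X=[W(q,v[0]) for v in P.values()]
    e=[]
    for i,n in((1,"scene"),(2,"side")):
        e.append(proj(X,*C[n])+np.array(q[3+2*(i-1):5+2*(i-1)])-[v[i] for v in P.values()])
    return np.array(e)
f=lambda q:np.r_[res(q).ravel(),np.array(q[3:])*1]
s=least_squares(f,[.592,.235,.11,0,0,0,0],loss="soft_l1")
print(s.x.round(4),np.degrees(s.x[2]))
for i,k in enumerate(P): print(k,res(s.x)[:,i].round(1).tolist())
E
python3 fit.py
```

```text
[ 0.6008  0.2288  0.117  -0.4299  0.9827  0.0136  1.312 ] 6.704909638947448
bl [[-0.4, 0.1], [0.7, -1.5]]
br [[-0.0, -0.9], [0.1, -0.4]]
fr [[2.8, -1.2], [3.5, -0.6]]
flt [[-0.6, -0.0], [0.0, 0.2]]
flb [[-0.5, 4.0], [-1.0, 4.7]]
ht [[-2.0, -0.8], [-1.3, -0.4]]
hb [[-0.2, -1.1], [-0.4, 0.3]]
pbl [[0.2, -0.6], [-0.6, 0.1]]
pfl [[3.7, 3.5], [3.7, 3.2]]
pfr [[0.9, 1.4], [1.2, -0.7]]
pbr [[0.1, -0.1], [-2.1, -0.8]]
```

```bash
sed -i 's/^YAW=.*/YAW=0.117; O=np.array([.601,.229])/' h.py
python3 -m inch '[[[1,0,0,-30,-8.5],[1,0,0,-30,-8.5],[1,0,0,-30,-8.5],[1,0,0,-30,-8.5],[1,0,0,-30,-8.5],[1,0,0,-30,-8.5],[1,0,0,-30,-8.5],[1,0,0,-30,-8.5],[1,0,0,-30,-8.5],[1,0,0,-30,-8.5]]]' 20
cat > st.py <<'E'
from h import *
s=arm.observe(); M=R.from_rotvec(s["ee_rot"]).as_matrix()
print("t",round(s["clock"],2),"p",s["position"].round(4),"F",s["force"].round(1),"w",round(s["width"],3))
print("j",s["joints"].round(3)); print("tool axes rows x,y,z:\n",M.T.round(3)); print("loc",loc(s["position"]).round(4), "tilt",np.degrees(np.arccos(-M[2,2])).round(1))
E
python3 st.py
```

```text
clock: 1.35
position: [0.6226, -0.0003, 0.533]
ee_rot: [-0.105, -3.129, 0.003]
force: [0.4, 0.7, 0.3]
width: 0.18
t 1.35 p [ 6.226e-01 -3.000e-04  5.330e-01] F [0.4 0.7 0.3] w 0.18
j [ 0.038  0.404 -0.234  0.891  0.095  1.866  1.353]
tool axes rows x,y,z:
 [[-0.998  0.067  0.01 ]
 [ 0.067  0.998 -0.002]
 [-0.01  -0.001 -1.   ]]
loc [-0.0053 -0.2302] tilt 0.6
```

```bash
python3 -m inch '[[[1,0,0,-40,0],[1,0,0,-40,0],[1,0,0,-40,0],[1,0,0,-40,0]]]'; python3 st.py
```

```text
clock: 1.75
position: [0.6087, 0.0016, 0.6106]
ee_rot: [0.094, 3.108, 0.001]
force: [-0.1, 0.8, 0.0]
width: 0.006
t 1.75 p [0.6087 0.0016 0.6106] F [-0.1  0.8  0. ] w 0.006
j [-0.249  0.392  0.33   0.731 -0.138  2.002  1.507]
tool axes rows x,y,z:
 [[-0.998  0.06  -0.032]
 [ 0.06   0.998  0.001]
 [ 0.032 -0.001 -0.999]]
loc [-0.0189 -0.2267] tilt 1.8
```

```bash
python3 -m inch '[[[1,0,0,-50,0],[1,0,0,-50,0],[1,0,0,-50,0],[1,0,0,-50,0]]]'; python3 st.py
```

```text
clock: 2.15
position: [0.5568, 0.0023, 0.6945]
ee_rot: [0.088, 2.962, 0.007]
force: [-0.0, 1.3, 0.6]
width: 0.003
t 2.15 p [0.5568 0.0023 0.6945] F [-0.   1.3  0.6] w 0.003
j [-0.369  0.25   0.446  0.731 -0.127  2.002  1.502]
tool axes rows x,y,z:
 [[-0.982  0.06  -0.177]
 [ 0.059  0.998  0.01 ]
 [ 0.177 -0.001 -0.984]]
loc [-0.0703 -0.22  ] tilt 10.2
```

```bash
python3 -m inch '[[[1,-20,0,-46,0],[1,-20,0,-46,0],[1,-20,0,-46,0],[1,-20,0,-46,0],[1,-20,0,-46,0],[1,-20,0,-46,0],[1,-20,0,-46,0],[1,-20,0,-46,0]]]'; python3 st.py
```

```text
clock: 2.95
position: [0.535, -0.0074, 0.8412]
ee_rot: [0.078, 2.639, 0.022]
force: [0.3, -0.3, 0.1]
width: 0.002
t 2.95 p [ 0.535  -0.0074  0.8412] F [ 0.3 -0.3  0.1] w 0.002
j [-0.446  0.177  0.59   0.484 -0.168  2.002  1.513]
tool axes rows x,y,z:
 [[-0.875  0.059 -0.48 ]
 [ 0.051  0.998  0.03 ]
 [ 0.481  0.001 -0.877]]
loc [-0.0932 -0.2271] tilt 28.7
```

```bash
python3 -m inch '[[[1,-20,0,-46,0],[1,-20,0,-46,0],[1,-20,0,-46,0],[1,-20,0,-46,0]]]'; python3 st.py
```

```text
clock: 3.35
position: [0.4872, -0.013, 0.9138]
ee_rot: [0.075, 2.484, 0.027]
force: [-0.5, 0.3, 0.6]
width: 0.007
t 3.35 p [ 0.4872 -0.013   0.9138] F [-0.5  0.3  0.6] w 0.007
j [-0.67   0.097  0.815  0.411 -0.159  2.002  1.514]
tool axes rows x,y,z:
 [[-0.79   0.061 -0.61 ]
 [ 0.048  0.998  0.038]
 [ 0.611  0.001 -0.792]]
loc [-0.1412 -0.227 ] tilt 37.6
```

```bash
python3 -m inch '[[[1,29,18,27,0],[1,29,18,27,0],[1,29,18,27,0],[1,29,18,27,0],[1,29,18,27,0],[1,29,18,27,0],[1,29,18,27,0],[1,29,18,27,0],[1,29,18,27,0],[1,29,18,27,0],[1,29,18,27,0],[1,29,18,27,0]]]'; python3 st.py
```

```text
clock: 4.55
position: [0.4182, 0.2122, 0.5091]
ee_rot: [0.129, 2.474, 0.09]
force: [0.6, 1.1, -0.4]
width: 0.005
t 4.55 p [0.4182 0.2122 0.5091] F [ 0.6  1.1 -0.4] w 0.005
j [-1.057 -0.29   0.033  1.875  0.588  1.203  0.327]
tool axes rows x,y,z:
 [[-0.784  0.115 -0.611]
 [ 0.07   0.993  0.097]
 [ 0.617  0.033 -0.786]]
loc [-0.1835  0.0046] tilt 38.2
```

```bash
python3 -m inch '[[[1,0,0,0,-8.5],[1,12,2,28,0],[1,12,2,28,0],[1,12,2,28,0],[1,12,2,28,0],[1,12,2,28,0],[1,12,2,28,0],[1,12,2,28,0],[1,0,0,0,0]]]'; python3 st.py
python3 - <<'E'
from h import *
for n in("scene","side"): cv2.imwrite(f"pics/{n}1.png",cam(n)[0])
cv2.imwrite("pics/wrist1.png",eyes.get_image("wrist")["frame"])
E
```

```text
clock: 5.45
position: [0.4715, 0.2332, 0.2959]
ee_rot: [-0.06, 2.476, 0.04]
force: [-0.0, 0.4, -0.0]
width: 0.002
t 5.45 p [0.4715 0.2332 0.2959] F [-0.   0.4 -0. ] w 0.002
j [-1.015 -0.065  0.116  2.235  0.843  0.666  0.121]
tool axes rows x,y,z:
 [[-0.786 -0.034 -0.617]
 [-0.053  0.998  0.014]
 [ 0.616  0.043 -0.786]]
loc [-0.1281  0.0193] tilt 38.1
```

View pics/side1.png

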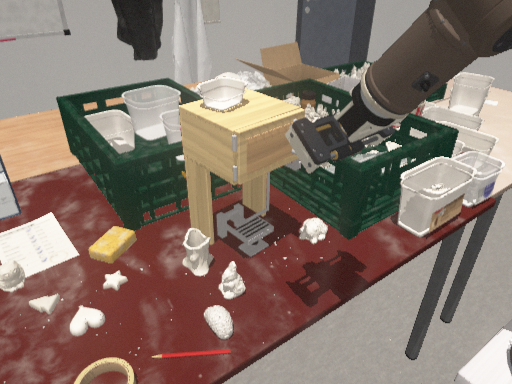

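View pics/wrist1.png

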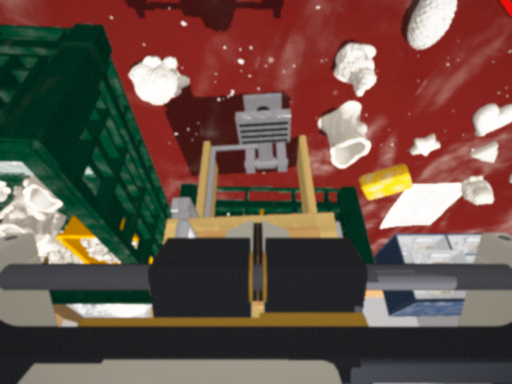

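The wrist view shows the treadle plate at about (263,125), the toad at (158,80), the rabbit at (357,65) and the pot at (345,133). I'll refine the plate and rabbit positions from it.

```bash
cat > wr.py <<'E'
from h import *
def wrist():
    s=arm.observe(); d=eyes.get_image("wrist")
    T=np.eye(4); T[:3,:3]=R.from_rotvec(s["ee_rot"]).as_matrix(); T[:3,3]=s["position"]
    T=T@d["T_tool_cam"]; r=T[:3,:3].T; t=-r@T[:3,3]
    return d["frame"],d["intrinsics"],r,t
E
python3 - <<'E'
from wr import *
f,K,r,t=wrist(); np.savez("wrist1",K=K,r=r,t=t)
x0,y0=120,30
c=cv2.resize(f[y0:180,x0:390],None,fx=2.9,fy=2.9,interpolation=cv2.INTER_CUBIC)
def L(pts,col):
    q=((proj([w(*p) for p in pts],K,r,t)-[x0,y0])*2.9+1.4).astype(int); cv2.polylines(c,[q],True,col,1)
L([(-.006,-.02,.058),(-.006,.06,.058),(.049,.06,.058),(.049,-.02,.058)],(0,255,0))
L([(.095,.095,0),(.18,.095,0),(.18,-.095,0),(.095,-.095,0)],(255,0,255))
cv2.imwrite("pics/wrist1z.png",c); print(c.shape)
E
```

```text
(435, 783, 3)
```

View pics/wrist1z.png

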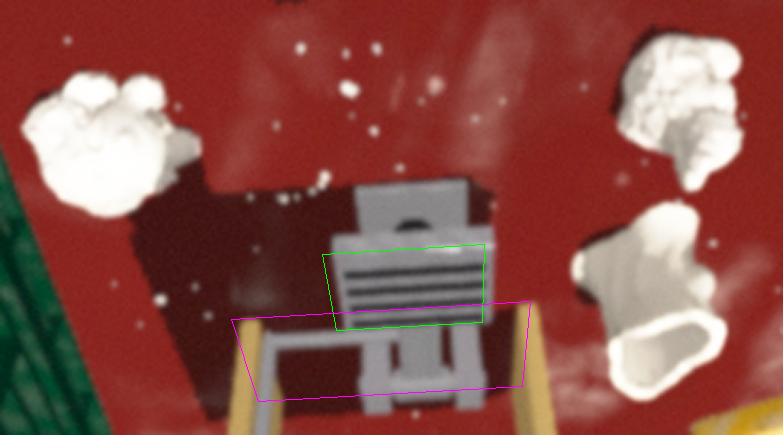

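```bash
sed -i 's/O=np.array(.*/O=np.array([.601,.232])/' h.py; python3 - <<'E'
from h import *
d=np.load("wrist1.npz"); A=(d["K"],d["r"],d["t"])
for k,p,z in(("rab",(617,110),.02),("rab",(690,190),.07),("rab",(740,60),.02),("potL",(572,265),.05),("toadR",(200,150),.02)):
    q=np.array(p)/2.9+[120,30]; print(k,plane(q,z,*A).round(3))
s=arm.observe(); M=R.from_rotvec(s["ee_rot"]).as_matrix()
for z,b in((.058,.06),(.058,.005)):
    T=np.r_[w(.008,.02,0)[:2],z]-b*M[:,2]; print(T.round(4),((T-s["position"])@M*1000).round(1))
print("world down in tool",M.T@[0,0,-1])
E
```

```text
rab [0.538 0.347 0.02 ]
rab [0.544 0.374 0.07 ]
rab [0.511 0.396 0.02 ]
potL [0.608 0.338 0.05 ]
toadR [0.568 0.149 0.02 ]
[0.5694 0.2499 0.105 ] [ 45.4   5.6 214.3]
[0.6035 0.2526 0.0619] [ 45.4   5.6 269.3]
world down in tool [ 0.62158646 -0.01900756  0.78311492]
```

```bash
python3 -m inch '[[[1,8,0,36,0],[1,8,0,36,0],[1,8,0,36,0],[1,8,0,36,0],[1,8,0,36,0],[1,8,0,36,0],[1,0,0,0,0]]]'; python3 st.py; python3 - <<'E'
from h import *
for n in("scene","side"): cv2.imwrite(f"pics/{n}2.png",cam(n)[0][90:350,140:400].repeat(2,0).repeat(2,1))
E
```

```text
clock: 6.35
position: [0.5746, 0.2569, 0.1302]
ee_rot: [-0.057, 2.443, 0.076]
force: [-0.1, 0.0, 0.9]
width: 0.004
t 6.35 p [0.5746 0.2569 0.1302] F [-0.1  0.   0.9] w 0.004
j [-0.876  0.377  0.183  2.289  1.904  0.334 -0.933]
tool axes rows x,y,z:
 [[-0.766 -0.021 -0.643]
 [-0.061  0.997  0.04 ]
 [ 0.64   0.07  -0.765]]
loc [-0.0233  0.0278] tilt 40.1
```

View pics/side2.png

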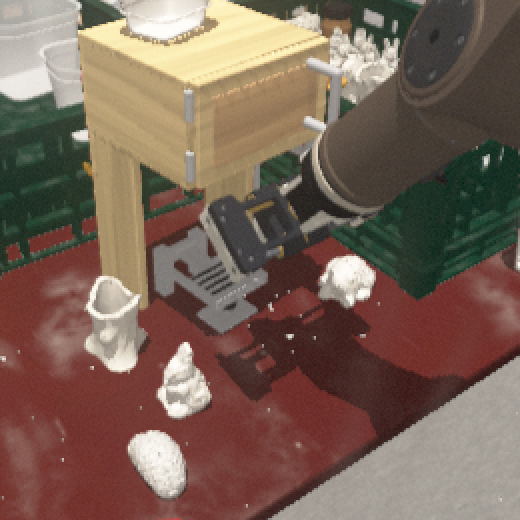

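```bash
python3 -m inch '[[[1,3,-5,18,0],[1,3,-5,18,0],[1,3,-5,18,0],[1,0,0,0,0]]]'; python3 st.py; python3 - <<'E'
from wr import *
cv2.imwrite("pics/side3.png",cv2.resize(cam("side")[0][150:300,180:340],None,fx=4,fy=4))
f,K,r,t=wrist(); cv2.imwrite("pics/w3.png",f)
print(R.from_rotvec(arm.observe()["ee_rot"]).as_matrix().T@[0,0,-1])
E
```

```text
clock: 6.85
position: [0.6061, 0.2484, 0.0965]
ee_rot: [-0.051, 2.426, 0.085]
force: [0.5, 0.3, 0.6]
width: 0.006
t 6.85 p [0.6061 0.2484 0.0965] F [0.5 0.3 0.6] w 0.006
j [-0.711  0.472  0.055  2.267  2.163  0.4   -1.15 ]
tool axes rows x,y,z:
 [[-0.755 -0.014 -0.655]
 [-0.06   0.997  0.047]
 [ 0.653  0.075 -0.754]]
loc [0.007  0.0157] tilt 41.1
[ 0.6554405  -0.04852144  0.75368655]
```

View pics/side3.png

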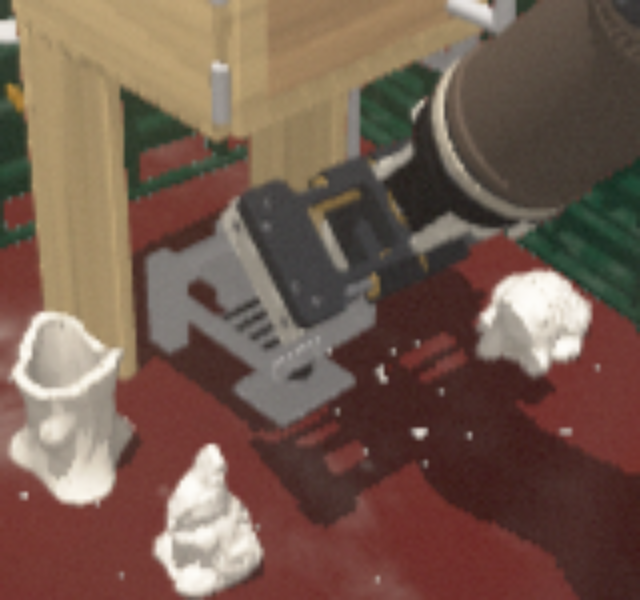

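View pics/w3.png

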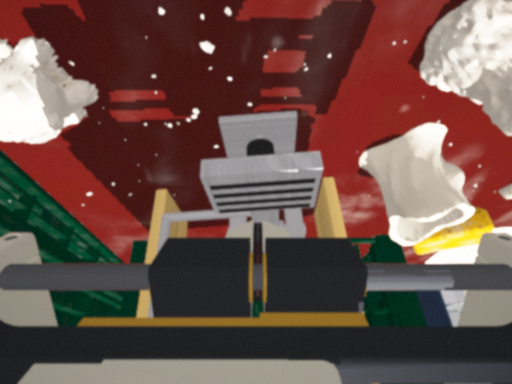

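```bash
python3 -m inch '[[[1,4,-3,7,0],[1,4,-2,7,0],[1,4,-1,7,0],[1,0,0,0,0]]]'; python3 st.py
```

```text
clock: 7.35
position: [0.6107, 0.2479, 0.0792]
ee_rot: [-0.054, 2.419, 0.091]
force: [0.1, -0.4, 0.5]
width: 0.002
t 7.35 p [0.6107 0.2479 0.0792] F [ 0.1 -0.4  0.5] w 0.002
j [-6.600e-01  5.150e-01  1.000e-03  2.271e+00  2.249e+00  4.510e-01
 -1.227e+00]
tool axes rows x,y,z:
 [[-0.75  -0.014 -0.661]
 [-0.064  0.997  0.051]
 [ 0.658  0.081 -0.749]]
loc [0.0115 0.0146] tilt 41.5
```

```bash
python3 -m inch '[[[1,4,-4,4,0],[1,3,-2,3,0],[1,3,-2,3,0]]]'; python3 -m inch '[[[1,2,0,2,0],[1,2,0,2,0]]]';python3 st.py
```

```text
clock: 7.65
position: [0.6103, 0.2409, 0.0647]
ee_rot: [-0.055, 2.417, 0.092]
force: [-0.5, 1.3, 2.2]
width: 0.006
clock: 7.85
position: [0.6103, 0.2409, 0.0587]
ee_rot: [-0.055, 2.417, 0.092]
force: [-1.1, -0.4, 2.7]
width: 0.005
t 7.85 p [0.6103 0.2409 0.0587] F [-1.1 -0.4  2.7] w 0.005
j [-0.61   0.559 -0.048  2.287  2.326  0.507 -1.295]
tool axes rows x,y,z:
 [[-0.749 -0.014 -0.662]
 [-0.065  0.997  0.051]
 [ 0.659  0.081 -0.748]]
loc [0.0103 0.0078] tilt 41.6
```

```bash
python3 -m inch '[[[1,3,0,3,0],[1,3,0,3,0]]]'; python3 -m inch '[[[1,3,0,3,0],[1,2,0,2,0]]]';python3 -m inch '[[[1,2,0,2,0]]]';python3 st.py
```

```text
clock: 8.05
position: [0.6104, 0.241, 0.0502]
ee_rot: [-0.053, 2.415, 0.092]
force: [0.8, -0.8, 2.8]
width: 0.004
clock: 8.25
position: [0.6112, 0.2411, 0.0433]
ee_rot: [-0.052, 2.412, 0.091]
force: [-0.8, -1.8, 8.5]
width: 0.009
clock: 8.35
position: [0.6118, 0.2412, 0.0412]
ee_rot: [-0.051, 2.41, 0.091]
force: [-8.3, -3.5, 20.4]
width: 0.007
t 8.35 p [0.6118 0.2412 0.0412] F [-8.3 -3.5 20.4] w 0.007
j [-0.591  0.603 -0.077  2.291  2.365  0.56  -1.339]
tool axes rows x,y,z:
 [[-0.745 -0.012 -0.667]
 [-0.062  0.997  0.052]
 [ 0.664  0.08  -0.743]]
loc [0.0118 0.0079] tilt 42.0
```

```bash
python3 -m inch '[[[1,0,0,0,0]]]'; python3 -m inch '[[[1,0,0,0,0],[1,0,0,0,0]]]'
```

```text
clock: 8.45
position: [0.6118, 0.2412, 0.0416]
ee_rot: [-0.051, 2.409, 0.091]
force: [-7.9, -1.4, 14.0]
width: 0.007
clock: 8.65
position: [0.6116, 0.2412, 0.0425]
ee_rot: [-0.051, 2.407, 0.092]
force: [-4.4, -1.0, 9.7]
width: 0.002
```

```bash
python3 -m inch '[[[1,1.3,0,1.2,0]]]'; python3 -m inch '[[[1,1,0,0.8,0]]]';  python3 -m inch '[[[1,0.7,0,0.6,0]]]'
```

```text
clock: 8.75
position: [0.6117, 0.2412, 0.0416]
ee_rot: [-0.051, 2.405, 0.092]
force: [-5.9, -3.7, 16.1]
width: 0.004
clock: 8.85
position: [0.6118, 0.2412, 0.0413]
ee_rot: [-0.051, 2.403, 0.092]
force: [-7.4, -2.8, 17.2]
width: 0.006
clock: 8.95
position: [0.6118, 0.2411, 0.0413]
ee_rot: [-0.05, 2.401, 0.093]
force: [-7.7, -3.0, 17.0]
width: 0.006
```

```bash
python3 -m inch '[[[1,1.1,0,1,0],[1,1,0,0.9,0]]]'; python3 -m inch '[[[1,1,0,0.8,0],[1,1,0,0.8,0],[1,1,0,0.8,0]]]';  python3 -m inch '[[[1,1,0,0.8,0],[1,1,0,0.8,0],[1,1,0,0.8,0],[1,1,0,0.8,0]]]';  python3 -m inch '[[[1,1,0,0.8,0],[1,1,0,0.8,0],[1,1,0,0.8,0],[1,1,0,0.8,0]]]'
```

```text
clock: 9.15
position: [0.6119, 0.2412, 0.0408]
ee_rot: [-0.05, 2.397, 0.094]
force: [-9.6, -3.9, 19.7]
width: 0.005
clock: 9.45
position: [0.6118, 0.2412, 0.0408]
ee_rot: [-0.049, 2.389, 0.095]
force: [-10.8, -3.5, 19.9]
width: 0.001
clock: 9.85
position: [0.6118, 0.2412, 0.041]
ee_rot: [-0.048, 2.379, 0.097]
force: [-9.5, -4.4, 20.5]
width: 0.007
clock: 10.25
position: [0.6117, 0.2412, 0.041]
ee_rot: [-0.047, 2.369, 0.099]
force: [-9.8, -4.2, 18.9]
width: 0.007
```

```bash
python3 - <<'E'
from wr import *
cv2.imwrite("pics/side4.png",cv2.resize(cam("side")[0][60:300,160:400],None,fx=2.5,fy=2.5))
E
python3 -m inch '[[[1,-3,0,-3,0],[1,-6,0,-6,0],[1,-8,0,-9,0],[1,-8,0,-9,0]]]'; python3 st.py;python3 - <<'E'
from wr import *
cv2.imwrite("pics/side5.png",cv2.resize(cam("side")[0][60:300,160:400],None,fx=2.5,fy=2.5))
cv2.imwrite("pics/scene5.png",cv2.resize(cam("scene")[0][60:300,160:400],None,fx=2.5,fy=2.5))
E
```

```text
clock: 10.7
position: [0.6086, 0.2395, 0.0772]
ee_rot: [-0.051, 2.373, 0.1]
force: [-0.6, -0.1, -0.7]
width: 0.007
t 10.7 p [0.6086 0.2395 0.0772] F [-0.6 -0.1 -0.7] w 0.007
j [-0.612  0.532 -0.063  2.314  2.334  0.556 -1.313]
tool axes rows x,y,z:
 [[-0.72  -0.008 -0.694]
 [-0.066  0.996  0.057]
 [ 0.691  0.087 -0.718]]
loc [0.0084 0.0065] tilt 44.1
```

View pics/side4.png

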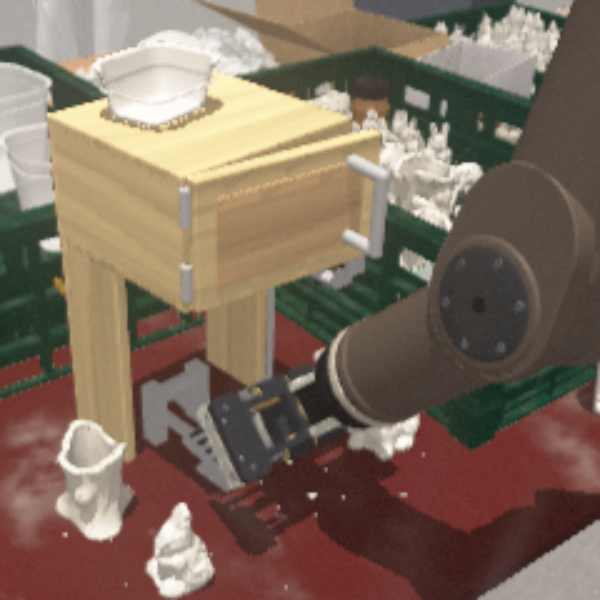

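View pics/side5.png

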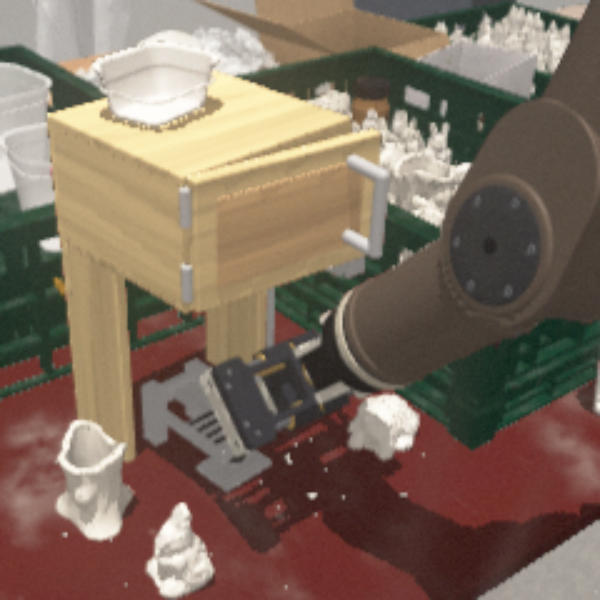

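View pics/scene5.png

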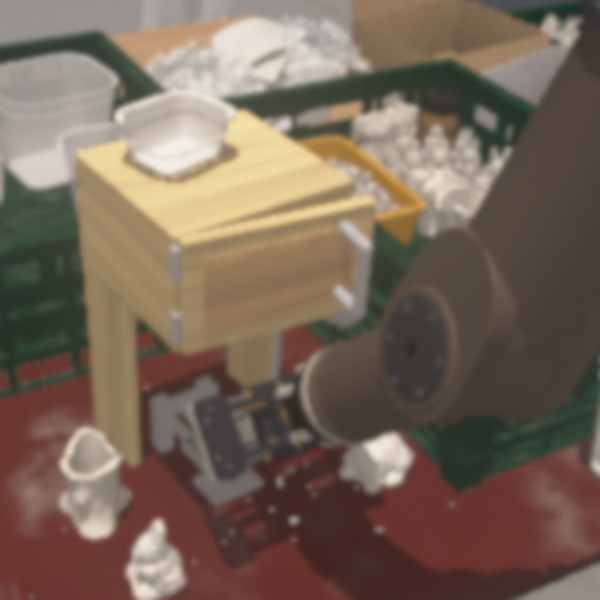

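The door is ajar by about 0.2 rad (side view: free edge at (380,135) in the crop), the treadle is back up, and the figurines are unmoved. I'll back the tool out along its own axis.

```bash
python3 -m inch '[[[1,0,0,-20,0],[1,0,0,-30,0],[1,0,0,-35,0],[1,0,0,-35,0],[1,0,0,-35,0],[1,0,0,-35,0],[1,0,0,-35,0]]]'; python3 st.py
```

```text
clock: 11.5
position: [0.4484, 0.218, 0.2392]
ee_rot: [-0.048, 2.381, 0.098]
force: [0.5, 0.2, 1.5]
width: 0.006
t 11.5 p [0.4484 0.218  0.2392] F [0.5 0.2 1.5] w 0.006
j [-1.02  -0.034  0.055  2.459  1.328  0.561 -0.478]
tool axes rows x,y,z:
 [[-0.725 -0.007 -0.688]
 [-0.063  0.996  0.057]
 [ 0.685  0.085 -0.723]]
loc [-0.1532  0.0039] tilt 43.7
```

```bash
python3 -m inch '[[[1,0,0,-40,0],[1,0,0,-40,0],[1,0,0,-40,0]]]'; python3 st.py;  python3 -m inch '[[[1,20,0,-20,0],[1,20,0,-20,0],[1,20,0,-20,0],[1,20,0,-20,0]]]'; python3 st.py
```

```text
clock: 11.8
position: [0.3609, 0.2059, 0.327]
ee_rot: [-0.051, 2.388, 0.097]
force: [1.7, 1.0, 0.3]
width: 0.003
t 11.8 p [0.3609 0.2059 0.327 ] F [1.7 1.  0.3] w 0.003
j [-1.124 -0.31  -0.104  2.385  0.864  0.884 -0.124]
tool axes rows x,y,z:
 [[-0.73  -0.009 -0.684]
 [-0.064  0.996  0.055]
 [ 0.681  0.084 -0.728]]
loc [-0.2415  0.0021] tilt 43.3
clock: 12.2
position: [0.2433, 0.1977, 0.3345]
ee_rot: [-0.047, 2.384, 0.107]
force: [1.1, 0.7, -0.2]
width: 0.005
t 12.2 p [0.2433 0.1977 0.3345] F [ 1.1  0.7 -0.2] w 0.005
j [-1.211 -0.414 -0.422  2.399  0.66   1.136 -0.289]
tool axes rows x,y,z:
 [[-0.728 -0.003 -0.686]
 [-0.064  0.996  0.064]
 [ 0.683  0.091 -0.725]]
loc [-0.3592  0.0077] tilt 43.5
```

```bash
python3 -m inch '[[[1,24,0,-20,0],[1,24,0,-20,0],[1,24,0,-20,0],[1,24,0,-20,0]]]'; python3 st.py
```

```text
clock: 12.6
position: [0.1144, 0.1878, 0.3263]
ee_rot: [-0.045, 2.381, 0.108]
force: [-0.3, 1.3, 0.6]
width: 0.004
t 12.6 p [0.1144 0.1878 0.3263] F [-0.3  1.3  0.6] w 0.004
j [-1.259 -0.387 -0.836  2.344  0.444  1.354 -0.572]
tool axes rows x,y,z:
 [[-0.726 -0.001 -0.688]
 [-0.064  0.996  0.065]
 [ 0.685  0.092 -0.723]]
loc [-0.4884  0.0129] tilt 43.7
```

```bash
cat > kin.py <<'E'
import numpy as np
from scipy.spatial.transform import Rotation as R
from scipy.optimize import least_squares
D=[([-0.10259449,0.43523079,0.02496764,1.57410297,-0.01161955,1.1339906,-0.07507761],[.624486,-.00005,.225938],[-2.22077497,-2.22064963,.0019]),
([.038,.404,-.234,.891,.095,1.866,1.353],[.6226,-.0003,.533],[-.105,-3.129,.003]),
([-.249,.392,.33,.731,-.138,2.002,1.507],[.6087,.0016,.6106],[.094,3.108,.001]),
([-.369,.25,.446,.731,-.127,2.002,1.502],[.5568,.0023,.6945],[.088,2.962,.007]),
([-.446,.177,.59,.484,-.168,2.002,1.513],[.535,-.0074,.8412],[.078,2.639,.022]),
([-.67,.097,.815,.411,-.159,2.002,1.514],[.4872,-.013,.9138],[.075,2.484,.027]),
([-1.057,-.29,.033,1.875,.588,1.203,.327],[.4182,.2122,.5091],[.129,2.474,.09]),
([-1.015,-.065,.116,2.235,.843,.666,.121],[.4715,.2332,.2959],[-.06,2.476,.04]),
([-.711,.472,.055,2.267,2.163,.4,-1.15],[.6061,.2484,.0965],[-.051,2.426,.085]),
([-1.02,-.034,.055,2.459,1.328,.561,-.478],[.4484,.218,.2392],[-.048,2.381,.098]),
([-1.211,-.414,-.422,2.399,.66,1.136,-.289],[.2433,.1977,.3345],[-.047,2.384,.107]),
([-1.259,-.387,-.836,2.344,.444,1.354,-.572],[.1144,.1878,.3263],[-.045,2.381,.108])]
ax="ZYZYZYZ"
def fk(q,p,full=False):
    p=np.asarray(p[:24]).reshape(8,3); T=p[0].copy(); M=np.eye(3); pts=[T]
    for i in range(7):
        M=M@R.from_euler(ax[i],q[i]).as_matrix(); T=T+M@p[i+1]; pts.append(T)
    return (M,T,pts) if full else (M,T)
if __name__=="__main__":
    for q,P,r in D[:3]:
        M,_=fk(q,np.zeros(24)); print((R.from_rotvec(r).as_matrix().T@M).round(2).tolist())
    def f(p):
        e=[fk(q,p)[1]-P for q,P,r in D]; return np.r_[np.ravel(e),1e-3*np.array(p)]
    s=least_squares(f,np.zeros(24)); np.save("kin",s.x); print(s.x.reshape(8,3).round(3)); print(np.abs(f(s.x)[:36]).max())
E
python3 kin.py
```

```text
[[-0.0, 1.0, 0.0], [-1.0, -0.0, 0.0], [0.0, -0.0, 1.0]]
[[0.13, -0.99, -0.0], [0.99, 0.13, 0.0], [-0.0, -0.0, 1.0]]
[[0.12, -0.99, 0.0], [0.99, 0.12, 0.0], [-0.0, 0.0, 1.0]]
[[ 0.406  0.467  0.286]
 [-0.422 -0.106  0.286]
 [ 0.333 -0.106  0.051]
 [-0.204 -0.052  0.051]
 [-0.303 -0.051  0.213]
 [ 0.325 -0.054  0.213]
 [-0.14  -0.054  0.095]
 [-0.016 -0.036  0.095]]
0.09081789365834261
```

```bash
cat > kin2.py <<'E'
from kin import *
import itertools
best=[]
for sg in itertools.product([1,-1],repeat=4):
    S=np.array([sg[0],1,sg[1],1,sg[2],1,sg[3]])
    E=[fk(S*q,np.zeros(24))[0].T@R.from_rotvec(r).as_matrix() for q,P,r in D]
    m=R.from_matrix(E).mean(); e=max((m.inv()*R.from_matrix(E)).magnitude()); best.append((e,S.tolist(),m.as_rotvec().round(3).tolist()))
best.sort(key=lambda b:b[0]); print(best[:3])
S=np.array(best[0][1])
def f(p):
    e=[fk(S*q,p)[1]-P for q,P,r in D]; return np.r_[np.ravel(e),1e-4*np.array(p)]
s=least_squares(f,np.zeros(24)); np.save("kin",s.x); print(s.x.reshape(8,3).round(3)); print(np.abs(f(s.x)[:36]).max())
E
python3 kin2.py
```

```text
[(np.float64(0.0014468845480166686), [-1, 1, -1, 1, -1, 1, -1], [-0.0, -0.0, 1.571]), (np.float64(1.4124392501366434), [1, 1, -1, 1, -1, 1, -1], [-0.592, -0.501, 0.409]), (np.float64(1.8423530466382692), [-1, 1, 1, 1, -1, 1, -1], [0.165, 0.023, 1.73])]
[[ 0.    -0.001  0.137]
 [ 0.    -0.018  0.137]
 [ 0.    -0.018  0.278]
 [-0.    -0.008  0.278]
 [-0.    -0.008  0.214]
 [ 0.    -0.     0.214]
 [-0.    -0.     0.186]
 [ 0.     0.     0.186]]
0.00048450784771005527
```

```bash
cat > sim.py <<'E'
import numpy as np
from kin import fk,R,least_squares,D
p=np.load("kin.npy"); S=np.array([-1,1,-1,1,-1,1,-1]); TL=R.from_rotvec([0,0,np.pi/2]).as_matrix()
lo=np.array([-2.62,-.44,-1.27,.08,-1.32,.12,-2.74]);hi=np.array([2.62,2.09,1.32,2.57,4.46,2,2.74]); sp=.07*np.array([2.22,2.22,3.01,3.01,3.14,3.14,3.14])
def FK(q):
    M,T=fk(S*q,p); return M@TL,T
def wristpt(q): return fk(S*q,p,True)[2][5]
def row(q,d,turn=0,wr=.1,lim=True):
    M,T=FK(q); Tt=T+M@(np.array(d)/1000); Mt=M@R.from_euler("z",turn,degrees=True).as_matrix()
    def f(x):
        m,t=FK(x); return np.r_[t-Tt,wr*R.from_matrix(Mt.T@m).as_rotvec(),1e-3*(x-q)]
    a,b=(np.maximum(lo,q-sp),np.minimum(hi,q+sp)) if lim else (lo,hi)
    q=np.clip(q,a+1e-6,b-1e-6)
    return least_squares(f,q,bounds=(a-1e-5,b+1e-5)).x
def tilt(q): return np.degrees(np.arccos(-FK(q)[0][2,2]))
if __name__=="__main__":
    for wr in(.05,.2,.5,1):
        q=np.array(D[2][0])
        for i in range(4): q=row(q,[0,0,-50],wr=wr)
        print(wr,q.round(2),FK(q)[1].round(3),tilt(q).round(1))
        for i in range(8): q=row(q,[-20,0,-46],wr=wr)
        print(wr,q.round(2),FK(q)[1].round(3),tilt(q).round(1))
E
python3 sim.py
```

```text
0.05 [-0.36  0.24  0.48  0.48 -0.17  2.    1.5 ] [0.571 0.002 0.803] 24.8
0.05 [-0.78  0.02  1.32  0.08 -0.63  1.78  1.51] [ 0.413 -0.011  1.153] 73.8
0.2 [-0.37  0.24  0.48  0.55 -0.15  2.    1.5 ] [0.567 0.002 0.777] 21.2
0.2 [-0.59  0.1   1.3   0.08 -0.73  1.92  1.5 ] [ 0.443 -0.009  1.079] 62.1
0.5 [-0.37  0.24  0.44  0.7  -0.13  2.    1.5 ] [0.558 0.002 0.709] 12.2
0.5 [-0.48  0.16  0.64  0.41 -0.18  2.    1.51] [ 0.521 -0.008  0.885] 34.4
1 [-0.35  0.26  0.41  0.8  -0.12  2.    1.5 ] [0.55  0.002 0.661] 5.7
1 [-0.34  0.24  0.44  0.67 -0.13  2.    1.51] [ 0.561 -0.007  0.723] 14.1
```

```bash
cat > pl.py <<'E'
from sim import *
from cell import arm
q0=arm.observe()["joints"]; W=.55
def goto(q,tgt,step=35):
    n=0
    for i in range(60):
        M,T=FK(q); d=(M.T@(np.array(tgt)-T))*1000
        if np.linalg.norm(d)<4: break
        q=row(q,d*min(1,step/np.linalg.norm(d)),wr=W); n+=1
    return q,n
for pol in(.45,.65,.85,1.05):
  for dirpol in (0,.3,.6,.9,1.2):
    M,_=FK(q0); wr=.33*np.array([np.sin(pol),.1*np.sin(pol),np.cos(pol)])+[0,0,.274]
    q,n=goto(q0,wr+.372*M[:,2]); t0=tilt(q); s=FK(q)[1]
    for i in range(15):
        M,T=FK(q); d=M.T@(-45*np.array([np.sin(dirpol),0,np.cos(dirpol)])); q=row(q,d,wr=W)
        if i in(4,9,14): print(pol,dirpol,n,s.round(2),t0.round(1),i,tilt(q).round(1),FK(q)[1].round(3),q.round(2))
E
python3 pl.py
```

```text
0.45 0 11 [0.4  0.05 0.3 ] 45.2 4 38.5 [0.446 0.076 0.156] [ 0.13  0.13 -0.77  2.57  1.76  0.48 -0.68]
0.45 0 11 [0.4  0.05 0.3 ] 45.2 9 35.4 [ 0.482  0.091 -0.042] [ 0.05  0.9  -0.8   2.57  2.22  1.14 -1.08]
0.45 0 11 [0.4  0.05 0.3 ] 45.2 14 35.4 [ 0.482  0.091 -0.267] [-0.12  1.44 -0.43  2.39  2.64  1.39 -1.35]
0.45 0.3 11 [0.4  0.05 0.3 ] 45.2 4 37.5 [0.391 0.094 0.187] [ 0.13 -0.07 -0.86  2.57  1.26  0.43 -0.33]
0.45 0.3 11 [0.4  0.05 0.3 ] 45.2 9 31.7 [0.389 0.147 0.034] [-0.09  0.71 -1.13  2.57  1.62  1.15 -1.  ]
0.45 0.3 11 [0.4  0.05 0.3 ] 45.2 14 30.8 [ 0.34   0.165 -0.177] [-0.41  1.4  -0.85  2.55  2.03  1.58 -1.5 ]
0.45 0.6 11 [0.4  0.05 0.3 ] 45.2 4 37.9 [0.312 0.099 0.229] [ 0.13 -0.43 -0.85  2.57  0.37  0.42  0.5 ]
0.45 0.6 11 [0.4  0.05 0.3 ] 45.2 9 32.1 [0.202 0.145 0.173] [ 0.08 -0.44 -1.27  2.57  0.23  0.6   0.16]
0.45 0.6 11 [0.4  0.05 0.3 ] 45.2 14 26.2 [0.08  0.135 0.155] [-0.44 -0.44 -1.27  2.57  0.03  0.82 -0.14]
0.45 0.9 11 [0.4  0.05 0.3 ] 45.2 4 39.3 [0.269 0.111 0.239] [-0.31 -0.44 -0.8   2.57  0.52  0.69  0.07]
0.45 0.9 11 [0.4  0.05 0.3 ] 45.2 9 35.2 [0.
[... 4576 characters left out ...]
295  0.1   -0.367] [-0.03  2.02 -0.56  2.43  2.81  1.91 -1.22]
1.05 0.9 15 [0.54 0.06 0.17] 40.2 4 33.2 [0.454 0.086 0.073] [ 0.23  0.45 -0.91  2.57  1.97  0.68 -0.83]
1.05 0.9 15 [0.54 0.06 0.17] 40.2 9 25.7 [ 0.385  0.144 -0.035] [ 0.07  1.05 -1.27  2.57  1.76  1.36 -0.94]
1.05 0.9 15 [0.54 0.06 0.17] 40.2 14 24.1 [ 0.248  0.189 -0.183] [-0.36  1.75 -1.27  2.57  1.87  1.98 -1.42]
1.05 1.2 15 [0.54 0.06 0.17] 40.2 4 33.3 [0.411 0.085 0.146] [ 0.26  0.08 -0.87  2.57  1.57  0.36 -0.47]
1.05 1.2 15 [0.54 0.06 0.17] 40.2 9 26.5 [0.268 0.139 0.149] [ 0.29 -0.16 -1.27  2.57  0.59  0.47  0.06]
1.05 1.2 15 [0.54 0.06 0.17] 40.2 14 23.2 [0.075 0.147 0.146] [-0.49 -0.33 -1.27  2.57  0.1   0.79 -0.23]
```

```bash
python3 - <<'E'
from h import *
for n,pts in(("scene",((345,250,0),(470,215,0),(345,190,.14),(472,160,.14),(268,340,0),(340,310,0))),("side",((352,232,0),(352,166,.14),(455,128,.14)))):
    for u,v,z in pts: print(n,u,v,z,plane((u,v),z,*C[n]).round(3))
E
cat > pl2.py <<'E'
from pl import goto,W
from sim import *
from cell import arm
q0=arm.observe()["joints"]
def polpt(q,pol,az): 
    M,_=FK(q); return .335*np.array([np.sin(pol)*np.cos(az),np.sin(pol)*np.sin(az),np.cos(pol)])+[0,0,.274]+.372*M[:,2]
for pol,dp,az in((.6,.9,.5),(.7,.9,.5),(.8,.9,.5),(.7,.7,.5),(.8,1.1,.5),(.7,.9,.8),(.7,.9,.2)):
  q=q0; tot=0
  for k in range(6):
    q,n=goto(q,polpt(q,pol,az)); tot+=n
    s=FK(q)[1]
    for i in range(5):
        M,T=FK(q); d=M.T@(-45*np.array([np.sin(dp)*np.cos(az),np.sin(dp)*np.sin(az),np.cos(dp)])); q=row(q,d,wr=W)
    tot+=5
    print(pol,dp,az,k,tot,s.round(2),tilt(q).round(1),FK(q)[0][:,2].round(2),FK(q)[1].round(3),q.round(2))
E
sed -i 's/^for pol in/if __name__=="__main__":\n for pol in/' pl.py; python3 - <<'E'
s=open('pl.py').read(); i=s.index(' for pol in'); s=s[:i]+"  pass\n"; open('pl.py','w').write(s)
E
python3 pl2.py
```

```text
scene 345 250 0 [ 0.522  0.022 -0.   ]
scene 470 215 0 [ 0.483 -0.411  0.   ]
scene 345 190 0.14 [ 0.596 -0.007  0.14 ]
scene 472 160 0.14 [ 0.561 -0.446  0.14 ]
scene 268 340 0 [0.372 0.337 0.   ]
scene 340 310 0 [0.369 0.152 0.   ]
side 352 232 0 [0.518 0.015 0.   ]
side 352 166 0.14 [ 0.596 -0.043  0.14 ]
side 455 128 0.14 [ 0.58  -0.501  0.14 ]
0.6 0.9 0.5 0 14 [0.42 0.13 0.28] 36.6 [ 0.6   0.02 -0.8 ] [0.307 0.092 0.247] [-0.42 -0.44 -0.42  2.57  0.52  0.59  0.35]
0.6 0.9 0.5 1 22 [0.39 0.1  0.25] 29.9 [ 0.5  -0.05 -0.87] [0.29  0.065 0.208] [ 0.25 -0.44 -0.74  2.57 -0.    0.47  1.06]
0.6 0.9 0.5 2 29 [0.35 0.07 0.23] 23.1 [ 0.38 -0.1  -0.92] [0.267 0.029 0.182] [ 0.57 -0.44 -0.82  2.57 -0.25  0.53  1.48]
0.6 0.9 0.5 3 36 [0.31 0.06 0.21] 16.9 [ 0.26 -0.13 -0.96] [0.23  0.008 0.165] [ 0.72 -0.44 -0.87  2.57 -0.28  0.63  1.59]
0.6 0.9 0.5 4 43 [0.26 0.04 0.19] 12.3 [ 0.14 -0.16 -0.98] [ 0.188 -0.004  0.156] [ 0.76 -0.44 -0.9   2.57 -0.24  0.74  1.58]
0.6 0.9 0.5 5 50 [0.22 0.03 0.19] 10.9 [ 0.03 -0.19 -0.98] [ 0.148 -0.014  0.153] [ 0.78 -0.44 -0.91  2.57 -0.21  0.85  1.56]
0.7 0
[... 3732 characters left out ...]
0.59  0.02 -0.81] [0.355 0.081 0.223] [-0.02 -0.3  -0.56  2.57  0.52  0.33  0.53]
0.7 0.9 0.2 1 24 [0.43 0.05 0.23] 28.5 [ 0.48 -0.03 -0.88] [0.339 0.053 0.169] [ 0.79 -0.26 -1.08  2.57 -0.18  0.24  1.4 ]
0.7 0.9 0.2 2 31 [0.39 0.03 0.2 ] 20.9 [ 0.35 -0.06 -0.93] [0.299 0.019 0.148] [ 1.27 -0.44 -1.19  2.57 -0.82  0.5   2.28]
0.7 0.9 0.2 3 38 [0.34 0.02 0.18] 13.8 [ 0.23 -0.08 -0.97] [0.256 0.001 0.133] [ 1.36 -0.44 -1.2   2.57 -0.69  0.6   2.24]
0.7 0.9 0.2 4 45 [0.3  0.01 0.17] 7.7 [ 0.1  -0.09 -0.99] [ 0.213 -0.003  0.123] [ 1.4  -0.44 -1.24  2.57 -0.56  0.68  2.15]
0.7 0.9 0.2 5 52 [0.25 0.01 0.16] 5.8 [-0.02 -0.1  -0.99] [ 0.171 -0.007  0.119] [ 1.42 -0.44 -1.26  2.57 -0.46  0.77  2.08]
```

```bash
cat > nx.py <<'E'
from sim import *
from cell import arm
import sys
q=arm.observe()["joints"]; pol,dp,az=map(float,sys.argv[1:4])
M,T=FK(q); wp=.335*np.array([np.sin(pol)*np.cos(az),np.sin(pol)*np.sin(az),np.cos(pol)])+[0,0,.274]+.372*M[:,2]
d=M.T@(wp-T)*1000; print("T",T.round(3),"tilt",tilt(q).round(1),M[:,2].round(2),"goto",wp.round(3),d.round(0),"dist",np.linalg.norm(d).round(), "pull row",(M.T@(-45*np.array([np.sin(dp)*np.cos(az),np.sin(dp)*np.sin(az),np.cos(dp)]))).round(0)); print(q.round(2))
E
python3 nx.py .7 .9 .2
```

```text
T [0.114 0.188 0.326] tilt 43.7 [ 0.68  0.09 -0.72] goto [0.466 0.077 0.261] [-211. -137.  278.] dist 375.0 pull row [44. -7. -4.]
[-1.26 -0.39 -0.84  2.34  0.44  1.35 -0.57]
```

```bash
python3 -m inch '[[[1,-21,-14,28,0],[1,-21,-14,28,0],[1,-21,-14,28,0],[1,-21,-14,28,0],[1,-21,-14,28,0],[1,-21,-14,28,0],[1,-21,-14,28,0],[1,-21,-14,28,0],[1,-21,-14,28,0],[1,-21,-14,28,0]]]'; python3 nx.py .7 .9 .2
```

```text
clock: 13.6
position: [0.3407, 0.1459, 0.2725]
ee_rot: [-0.072, 2.377, 0.117]
force: [0.1, 1.3, -0.3]
width: 0.003
T [0.341 0.146 0.272] tilt 43.9 [ 0.69  0.11 -0.72] goto [0.467 0.082 0.262] [-82. -75.  86.] dist 141.0 pull row [44. -6. -4.]
[-0.72 -0.38 -0.33  2.57  0.89  0.61 -0.09]
```

```bash
python3 -m inch '[[[1,-24,-22,26,0],[1,-24,-22,26,0],[1,-24,-22,26,0],[1,44,-6,-4,0],[1,44,-6,-4,0],[1,44,-6,-4,0],[1,44,-6,-4,0],[1,44,-6,-4,0]]]'; python3 nx.py .7 .9 .2
```

```text
clock: 14.4
position: [0.4058, 0.0846, 0.2372]
ee_rot: [-0.045, 2.403, 0.077]
force: [-0.2, -0.2, 0.4]
width: 0.006
T [0.408 0.085 0.237] tilt 42.4 [ 0.67  0.07 -0.74] goto [0.461 0.068 0.255] [-52. -19.  21.] dist 59.0 pull row [44. -6. -3.]
[ 0.23 -0.24 -0.66  2.57  1.    0.12  0.17]
```

```bash
python3 -m inch '[[[1,44,-6,-4,0],[1,44,-6,-4,0],[1,44,-6,-4,0],[1,44,-6,-4,0],[1,44,-6,-4,0]]]'; python3 nx.py .7 .9 .2
```

```text
clock: 14.9
position: [0.3781, 0.0843, 0.2205]
ee_rot: [-0.03, 2.46, 0.035]
force: [-0.5, 0.0, 0.3]
width: 0.006
T [0.38  0.084 0.22 ] tilt 39.1 [ 0.63  0.03 -0.78] goto [0.446 0.055 0.241] [-64. -30.  24.] dist 75.0 pull row [45. -6. -0.]
[ 0.54 -0.31 -0.91  2.57 -0.1   0.12  1.26]
```

Tilt is coming down as predicted; continue.

```bash
python3 -m inch '[[[1,44,-6,-2,0],[1,44,-6,-2,0],[1,44,-6,-2,0],[1,44,-6,-2,0],[1,44,-6,-2,0],[1,44,-6,-2,0],[1,44,-6,-2,0],[1,44,-6,-2,0]]]'; python3 nx.py .7 .9 .2
```

```text
clock: 15.7
position: [0.3563, 0.1033, 0.1691]
ee_rot: [-0.022, 2.587, 0.05]
force: [0.2, 0.4, 0.3]
width: 0.003
T [0.358 0.102 0.169] tilt 31.8 [ 0.53  0.04 -0.85] goto [0.407 0.058 0.214] [-65. -44. -15.] dist 80.0 pull row [44. -7.  5.]
[ 0.84 -0.22 -1.27  2.57 -0.01  0.12  1.13]
```

```bash
python3 -m inch '[[[1,-33,-22,-8,0],[1,-33,-22,-8,0],[1,-5,0,-20,0],[1,44,-7,0,0],[1,44,-7,0,0],[1,44,-7,0,0],[1,44,-7,0,0],[1,44,-7,0,0],[1,44,-7,0,0]]]'; python3 nx.py .7 .9 .2
```

```text
clock: 16.6
position: [0.275, 0.0326, 0.1985]
ee_rot: [-0.008, 2.719, 0.008]
force: [-1.4, 0.1, -0.2]
width: 0.004
T [0.277 0.032 0.198] tilt 24.2 [ 0.41  0.01 -0.91] goto [0.364 0.045 0.191] [-77.  13.  42.] dist 88.0 pull row [43. -7. 11.]
[ 0.45 -0.44 -0.6   2.57 -0.36  0.54  1.69]
```

```bash
python3 -m inch '[[[1,-38,6,18,0],[1,-38,6,18,0],[1,44,-4,4,0],[1,44,-4,4,0],[1,44,-4,4,0],[1,44,-4,4,0],[1,44,-4,4,0],[1,44,-4,4,0]]]'; python3 nx.py .7 .9 .2
```

```text
clock: 17.4
position: [0.2357, 0.0482, 0.1778]
ee_rot: [-0.037, 2.832, -0.011]
force: [0.9, 0.1, -0.8]
width: 0.003
T [0.237 0.048 0.178] tilt 17.7 [ 0.3  -0.   -0.95] goto [0.325 0.041 0.176] [-83.  -8.  28.] dist 88.0 pull row [42. -6. 16.]
[ 0.48 -0.44 -0.71  2.57 -0.36  0.63  1.64]
```

```bash
python3 -m inch '[[[1,-40,-4,10,0],[1,-40,-4,10,0],[1,44,-4,4,0],[1,44,-4,4,0],[1,44,-4,4,0],[1,44,-4,4,0],[1,44,-4,4,0],[1,44,-4,4,0],[1,44,-4,4,0]]]'; python3 nx.py .7 .9 .2
```

```text
clock: 18.3
position: [0.1854, 0.0534, 0.1761]
ee_rot: [-0.11, 2.94, -0.015]
force: [-0.1, 1.6, 0.7]
width: 0.01
T [0.187 0.053 0.176] tilt 11.4 [ 0.2  -0.   -0.98] goto [0.285 0.042 0.166] [-93. -18.  30.] dist 100.0 pull row [40. -4. 21.]
[ 0.13 -0.44 -0.54  2.57 -0.2   0.78  1.39]
```

```bash
python3 -m inch '[[[1,-44,-8,12,0],[1,-44,-8,12,0],[1,44,-2,6,0],[1,44,-2,6,0],[1,44,-2,6,0],[1,44,-2,6,0],[1,44,-2,6,0],[1,44,-2,6,0]]]'; python3 nx.py .7 .9 .2
```

```text
clock: 19.1
position: [0.1633, 0.0401, 0.1713]
ee_rot: [-0.149, 3.013, -0.024]
force: [0.5, -0.2, 0.3]
width: 0.008
T [0.165 0.04  0.171] tilt 7.2 [ 0.13 -0.01 -0.99] goto [0.258 0.039 0.161] [-91.  -9.  21.] dist 94.0 pull row [38. -3. 23.]
[ 0.24 -0.44 -0.55  2.57 -0.24  0.85  1.54]
```

```bash
python3 - <<'E'
from h import *
for n,b in(("scene",(170,90)),("side",(160,70))):
    f=cam(n)[0]; x,y=b; c=cv2.resize(f[y:y+125,x:x+165],None,fx=4,fy=4,interpolation=cv2.INTER_CUBIC)
    cv2.imwrite(f"pics/{n}_d.png",c)
E
```

```text
(no output)
```

View pics/scene_d.png

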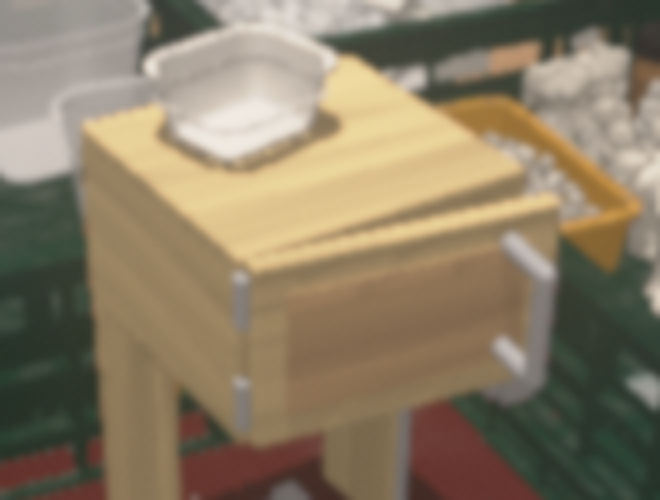

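View pics/side_d.png

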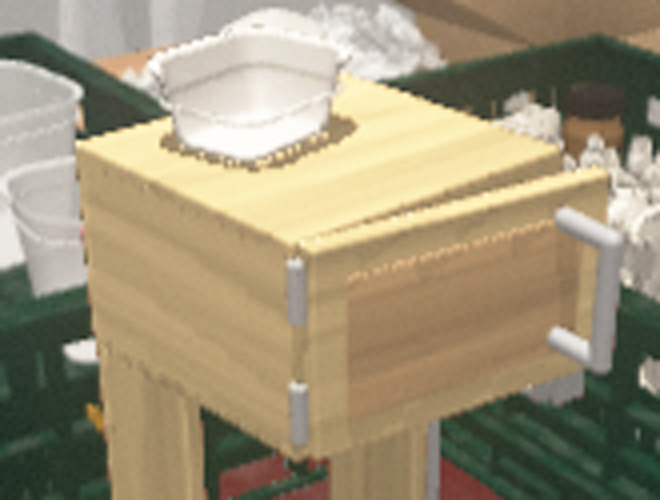

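```bash
cat >> h.py <<'E'
def handle(phi,z=.305):
    c,s=np.cos(phi),np.sin(phi); x,y=-.052,-.150
    return w(c*x+s*y,.095-s*x+c*y,z)
E
python3 - <<'E'
from h import *
ob={"scene":((306.2,158),(303,186)),"side":((312.7,130),(310,162))}
off={"scene":(-.43,.98),"side":(0,1.3)}
for phi in np.arange(.1,.4,.04):
    print(round(phi,2),[ (proj([handle(phi,.321),handle(phi,.246)],*C[n])+off[n]-ob[n]).round(1).tolist() for n in ob], handle(phi).round(3))
for n in ob:
    for u,z in zip(ob[n],(.321,.246)): print(n,plane(np.array(u)-off[n],z,*C[n]).round(4))
E
```

```text
0.1 [[[-2.3, -1.5], [-2.4, -0.3]], [[-2.1, -1.6], [-2.5, 0.0]]] [0.54  0.175 0.305]
0.14 [[[-1.6, 0.1], [-1.8, 1.4]], [[-0.8, -0.4], [-1.2, 1.4]]] [0.534 0.178 0.305]
0.18 [[[-1.0, 1.7], [-1.3, 3.0]], [[0.4, 0.9], [-0.1, 2.8]]] [0.529 0.18  0.305]
0.22 [[[-0.6, 3.3], [-0.8, 4.7]], [[1.5, 2.2], [0.9, 4.3]]] [0.523 0.182 0.305]
0.26 [[[-0.2, 4.9], [-0.5, 6.5]], [[2.5, 3.5], [1.8, 5.8]]] [0.517 0.185 0.305]
0.3 [[[0.0, 6.6], [-0.3, 8.2]], [[3.4, 4.8], [2.6, 7.3]]] [0.511 0.188 0.305]
0.34 [[[0.1, 8.2], [-0.2, 9.9]], [[4.1, 6.2], [3.3, 8.8]]] [0.506 0.192 0.305]
0.38 [[[0.1, 9.9], [-0.3, 11.7]], [[4.8, 7.6], [3.9, 10.4]]] [0.501 0.195 0.305]
scene [0.5333 0.1743 0.321 ]
scene [0.5372 0.1712 0.246 ]
side [0.5321 0.1777 0.321 ]
side [0.5376 0.1713 0.246 ]
```

```bash
cat > to.py <<'E'
from h import *
import sys
s=arm.observe(); M=R.from_rotvec(s["ee_rot"]).as_matrix(); t=np.array(list(map(float,sys.argv[1:4])))
d=(t-s["position"])@M*1000; print("tool d mm",d.round(1),"norm",np.linalg.norm(d).round(1)); print(M.T.round(3),"yaw of tool y",np.degrees(np.arctan2(-M[0,1],M[1,1])).round(1))
E
python3 to.py .3 .1 .40; python3 to.py .5 .165 .42
```

```text
tool d mm [-170.1   37.1 -210.2] norm 272.9
[[-0.986 -0.113 -0.124]
 [-0.111  0.994 -0.021]
 [ 0.125 -0.007 -0.992]] yaw of tool y 6.4
tool d mm [-377.1   79.  -205.5] norm 436.6
[[-0.986 -0.113 -0.124]
 [-0.111  0.994 -0.021]
 [ 0.125 -0.007 -0.992]] yaw of tool y 6.4
```

```bash
python3 -m inch '[[[0,-24,6,-30,0],[0,-24,6,-30,0],[0,-24,6,-30,0],[0,-24,6,-30,0],[0,-24,6,-30,0],[0,-24,6,-30,0],[0,-24,6,-30,0],[0,-24,6,-30,0]]]'; python3 st.py; python3 to.py .5 .165 .42
```

```text
clock: 20.0
position: [0.32, 0.117, 0.4339]
ee_rot: [-0.201, 3.021, -0.012]
force: [0.7, 0.8, 0.3]
width: 0.652
t 20.0 p [0.32   0.117  0.4339] F [0.7 0.8 0.3] w 0.652
j [ 0.247 -0.231 -0.59   1.799 -0.09   1.427  1.374]
tool axes rows x,y,z:
 [[-0.985 -0.133 -0.113]
 [-0.132  0.991 -0.016]
 [ 0.114 -0.    -0.993]]
loc [-0.2925 -0.0814] tilt 6.6
tool d mm [-182.    24.    34.3] norm 186.8
[[-0.985 -0.133 -0.113]
 [-0.132  0.991 -0.016]
 [ 0.114 -0.    -0.993]] yaw of tool y 7.6
```

```bash
python3 -m inch '[[[0,-36,5,6,5],[0,-36,3,6,4],[0,-36,0,6,0],[0,-36,0,6,0],[0,-30,0,6,0],[0,0,0,0,0]]]'; python3 st.py; python3 - <<'E'
from wr import *
f,K,r,t=wrist(); np.savez("wrist6",K=K,r=r,t=t); cv2.imwrite("pics/w6.png",f)
print(proj([handle(.145,.323),handle(.145,.244)],K,r,t).round())
E
python3 to.py .534 .175 .30
```

```text
clock: 20.6
position: [0.51, 0.1291, 0.4259]
ee_rot: [0.029, 3.023, 0.028]
force: [-0.3, -0.2, -0.5]
width: 0.998
t 20.6 p [0.51   0.1291 0.4259] F [-0.3 -0.2 -0.5] w 0.998
j [ 0.228  0.16  -0.698  1.512  0.141  1.394  1.077]
tool axes rows x,y,z:
 [[-0.993  0.021 -0.118]
 [ 0.018  1.     0.02 ]
 [ 0.118  0.017 -0.993]]
loc [-0.1024 -0.0915] tilt 6.9
[[305. 196.]
 [294. 168.]]
tool d mm [ -9.7  43.4 129.1] norm 136.6
[[-0.993  0.02  -0.118]
 [ 0.018  1.     0.019]
 [ 0.118  0.017 -0.993]] yaw of tool y -1.0
```

View pics/w6.png

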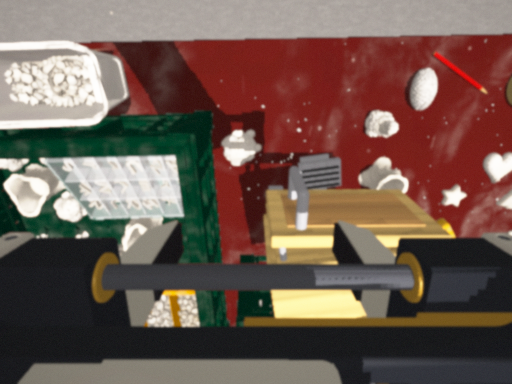

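```bash
python3 - <<'E'
import cv2,numpy as np
f=cv2.imread("pics/w6.png")[150:260,250:350]; c=cv2.resize(f,None,fx=6,fy=5.4,interpolation=cv2.INTER_CUBIC)
c=cv2.resize(f,None,fx=5.4,fy=5.4,interpolation=cv2.INTER_CUBIC)
for p in((305,196),(294,168)): cv2.circle(c,(int((p[0]-250)*5.4),int((p[1]-150)*5.4)),4,(0,0,255),1)
cv2.imwrite("pics/w6z.png",c)
E
```

```text
(no output)
```

View pics/w6z.png

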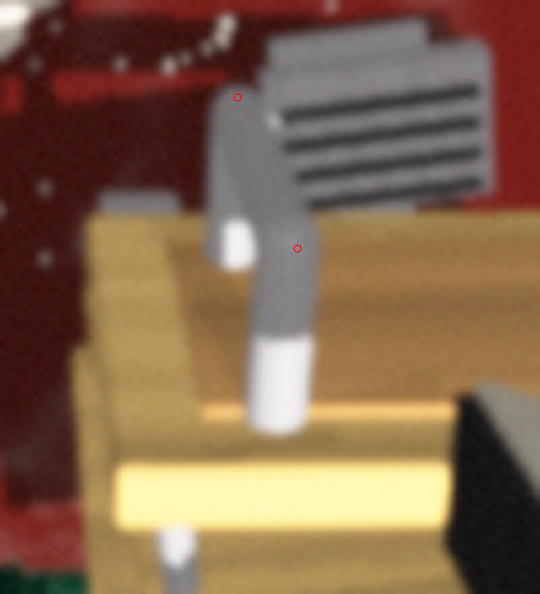

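```bash
python3 -m inch '[[[0,-10,15,15,0],[0,-8,15,15,0],[0,-4,13,15,0],[0,0,0,10,0],[0,0,0,0,0]]]'; python3 to.py .536 .174 .29
```

```text
clock: 21.15
position: [0.5361, 0.1726, 0.3738]
ee_rot: [0.019, 3.025, 0.037]
force: [-0.1, -0.8, -0.0]
width: 1.0
tool d mm [ 9.8 -0.8 83.2] norm 83.8
[[-0.993  0.014 -0.116]
 [ 0.011  1.     0.025]
 [ 0.116  0.024 -0.993]] yaw of tool y -0.7
```

```bash
python3 -m inch '[[[0,2,0,22,0],[0,2,0,22,0],[0,2,0,22,0],[0,2,0,16,0],[0,0,0,0,0]]]'; python3 to.py .538 .174 .287; python3 - <<'E'
from wr import *
cv2.imwrite("pics/side7.png",cv2.resize(cam("side")[0][60:210,220:380],None,fx=4,fy=4))
E
```

```text
clock: 21.65
position: [0.5369, 0.1707, 0.294]
ee_rot: [0.02, 3.019, 0.039]
force: [0.7, 0.0, 0.9]
width: 0.999
tool d mm [-0.2  3.1  7.1] norm 7.8
[[-0.992  0.015 -0.122]
 [ 0.012  1.     0.027]
 [ 0.122  0.025 -0.992]] yaw of tool y -0.7
```

View pics/side7.png

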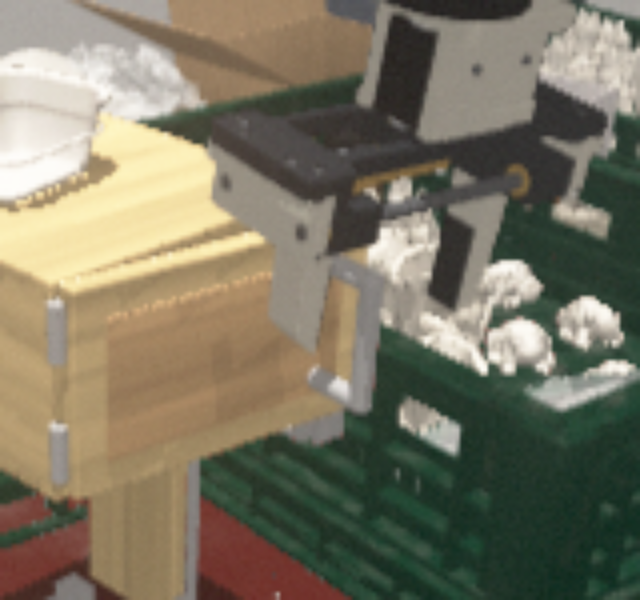

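```bash
python3 -m inch '[[[0.5,0,2,4,0],[0.8,0,0,0,0],[1,0,0,0,0],[1,0,0,0,0],[1,0,0,0,0],[1,0,0,0,0],[1,0,0,0,0],[1,0,0,0,0]]]' 15; python3 st.py; python3 - <<'E'
from wr import *
cv2.imwrite("pics/side8.png",cv2.resize(cam("side")[0][60:210,220:380],None,fx=4,fy=4))
E
```

```text
clock: 22.5
position: [0.5396, 0.1736, 0.2963]
ee_rot: [0.021, 3.011, 0.043]
force: [-0.1, -0.3, 0.4]
width: 0.353
t 22.5 p [0.5396 0.1736 0.2963] F [-0.1 -0.3  0.4] w 0.353
j [ 0.13   0.29  -0.704  1.687  0.256  1.116  0.916]
tool axes rows x,y,z:
 [[-0.991  0.016 -0.13 ]
 [ 0.012  1.     0.029]
 [ 0.13   0.027 -0.991]]
loc [-0.0678 -0.0509] tilt 7.6
```

View pics/side8.png

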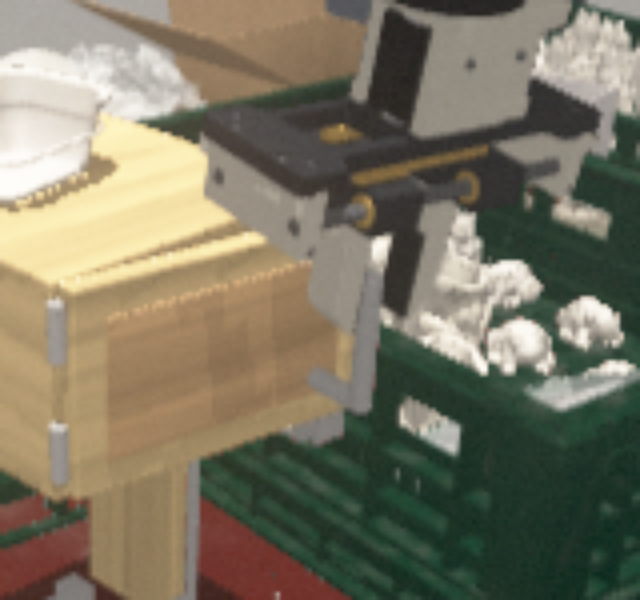

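```bash
python3 -m inch '[[[1,0,0,3,0],[1,0,0,2,0],[1,0,0,0,0],[1,0,0,0,0],[1,0,0,0,0],[1,0,0,0,0]]]' 20; python3 st.py
```

```text
clock: 23.15
position: [0.5412, 0.1761, 0.2924]
ee_rot: [0.018, 3.007, 0.048]
force: [-0.7, -0.3, 1.7]
width: 0.124
t 23.15 p [0.5412 0.1761 0.2924] F [-0.7 -0.3  1.7] w 0.124
j [ 0.127  0.294 -0.704  1.692  0.26   1.103  0.912]
tool axes rows x,y,z:
 [[-0.991  0.014 -0.133]
 [ 0.01   0.999  0.032]
 [ 0.133  0.031 -0.991]]
loc [-0.0659 -0.0486] tilt 7.9
```

```bash
cat > arc.py <<'E'
from h import *
import sys
n=int(sys.argv[1]); th=np.radians(float(sys.argv[2])); tau=float(sys.argv[3]); Rr=float(sys.argv[4]) if len(sys.argv)>4 else .159
s=arm.observe(); M=R.from_rotvec(s["ee_rot"]).as_matrix(); g=s["position"]-.0188*M[:,2]
H=w(0,.095,0)[:2]; r=g[:2]-H; phi0=np.arctan2(.052,.150)+YAW   # angle from -y toward -x at closed
a=np.arctan2(-r[0],-r[1]); a-=0
phi=np.arctan2(-r[0],-r[1])-(np.arctan2(.052,.150)-YAW)
print("t",round(s["clock"],2),"radius",np.linalg.norm(r).round(4),"phi",phi.round(3),"g",g.round(4),"F",s["force"].round(1),"w",s["width"].round(3))
for i in range(n):
    a+=th; tgt=np.r_[H+Rr*np.array([-np.sin(a),-np.cos(a)]),.308]
    d=M.T@(tgt-g)*1000; print(d.round(1),tau); g=tgt; M=M@R.from_euler("z",tau,degrees=True).as_matrix()
E
python3 arc.py 5 5 4
```

```text
Traceback (most recent call last):
  File "arc.py", line 8, in <module>
    print("t",round(s["clock"],2),"radius",np.linalg.norm(r).round(4),"phi",phi.round(3),"g",g.round(4),"F",s["force"].round(1),"w",s["width"].round(3))
                                                                                                                                    ^^^^^^^^^^^^^^^^
AttributeError: 'float' object has no attribute 'round'
```

```bash
sed -i 's/s\["width"\].round(3)/round(s["width"],3)/' arc.py; python3 arc.py 5 5 4
```

```text
t 23.15 radius 0.1593 phi 0.111 g [0.5387 0.1755 0.311 ] F [-0.7 -0.3  1.7] w 0.124
[13.2  5.1  1.5] 4.0
[12.8  5.1 -1.5] 4.0
[12.7  5.4 -1.4] 4.0
[12.6  5.6 -1.2] 4.0
[12.5  5.8 -1.1] 4.0
```

```bash
python3 -m inch '[[[1,9,3,0,3],[1,12,5,-1,4],[1,12,5,-1,4]]]' 20; python3 arc.py 5 5 4
```

```text
clock: 23.45
position: [0.5126, 0.1894, 0.2924]
ee_rot: [0.321, 2.988, 0.067]
force: [1.3, -0.5, 2.7]
width: 0.133
t 23.45 radius 0.1591 phi 0.31 g [0.51   0.1888 0.311 ] F [ 1.3 -0.5  2.7] w 0.133
[13.3  4.8  1.5] 4.0
[12.8  5.1 -1.3] 4.0
[12.8  5.3 -1.1] 4.0
[12.7  5.6 -1. ] 4.0
[12.6  5.8 -0.8] 4.0
```

Works with low forces; continue along the arc.

```bash
python3 -m inch '[[[1,13,5,0,4],[1,13,5,-1,4],[1,13,5,-1,4],[1,13,6,-1,4]]]'; python3 arc.py 4 5 4
```

```text
clock: 23.85
position: [0.4718, 0.2242, 0.2923]
ee_rot: [0.758, 2.908, 0.096]
force: [2.4, -0.3, 1.5]
width: 0.14
t 23.85 radius 0.1586 phi 0.65 g [0.4691 0.2237 0.3109] F [ 2.4 -0.3  1.5] w 0.14
[13.2  4.8  1.9] 4.0
[12.6  5.7 -0.8] 4.0
[12.5  5.9 -0.6] 4.0
[12.5  6.1 -0.4] 4.0
```

```bash
python3 -m inch '[[[1,13,5,0,4],[1,13,6,-1,3],[1,13,6,-1,3],[1,13,6,0,3]]]'; python3 arc.py 4 5 3;python3 - <<'E'
from wr import *
cv2.imwrite("pics/side9.png",cam("side")[0])
E
```

```text
clock: 24.25
position: [0.4448, 0.2718, 0.2923]
ee_rot: [1.105, 2.797, 0.121]
force: [5.3, -1.0, 5.6]
width: 0.144
t 24.25 radius 0.1579 phi 0.998 g [0.4419 0.2713 0.3108] F [ 5.3 -1.   5.6] w 0.144
[12.9  5.4  2.3] 3.0
[11.9  7.1 -0.1] 3.0
[11.6  7.5  0.1] 3.0
[11.4  7.9  0.3] 3.0
```

View pics/side9.png

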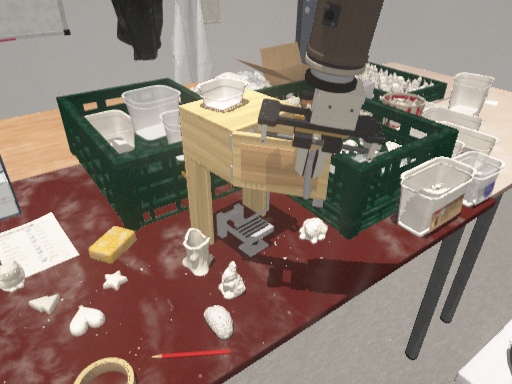

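The door stands at about 1.0 rad with the handle held; figurines are in place (rabbit (232,285), pot (197,252), toad (313,230), cocoon (218,322)).

```bash
python3 -m inch '[[[1,13,6,1,3],[1,12,7,0,3],[1,12,7,0,3]]]'; python3 arc.py 4 5 3
```

```text
clock: 24.6
position: [0.4363, 0.3132, 0.2923]
ee_rot: [1.339, 2.695, 0.141]
force: [7.0, -2.7, -0.4]
width: 0.151
t 24.6 radius 0.1572 phi 1.267 g [0.4333 0.3127 0.3108] F [ 7.  -2.7 -0.4] w 0.151
[12.6  6.   2.8] 3.0
[11.1  8.3  0.5] 3.0
[10.8  8.6  0.6] 3.0
[10.5  9.   0.8] 3.0
```

```bash
python3 arc.py 4 5 3 .1568; python3 -m inch '[[[1,11,8,0,3],[1,11,8,0,3],[1,11,8,0,3]]]'; python3 arc.py 2 3 3 .1565
```

```text
t 24.6 radius 0.1572 phi 1.267 g [0.4333 0.3127 0.3108] F [ 7.  -2.7 -0.4] w 0.151
[11.3  7.7  3.1] 3.0
[11.   8.1  0.5] 3.0
[10.7  8.5  0.6] 3.0
[10.4  8.9  0.8] 3.0
clock: 24.9
position: [0.4378, 0.3514, 0.2923]
ee_rot: [1.564, 2.578, 0.147]
force: [4.1, -3.7, 1.8]
width: 0.157
t 24.9 radius 0.1569 phi 1.512 g [0.4349 0.351  0.3109] F [ 4.1 -3.7  1.8] w 0.157
[6.4 5.  3.3] 3.0
[6.5 5.  0.5] 3.0
```

```bash
python3 -m inch '[[[1,4,3,0,1],[1,0,0,0,0],[1,0,0,0,0]]]'; python3 arc.py 1 3 3 .1565; python3 st.py; python3 - <<'E'
from wr import *
f,K,r,t=wrist(); cv2.imwrite("pics/w10.png",f)
cv2.imwrite("pics/side10.png",cv2.resize(cam("side")[0][60:260,180:400],None,fx=3,fy=3))
E
```

```text
clock: 25.2
position: [0.4388, 0.3567, 0.2923]
ee_rot: [1.587, 2.565, 0.147]
force: [0.2, 0.0, 2.5]
width: 0.154
t 25.2 radius 0.1569 phi 1.546 g [0.4359 0.3563 0.3109] F [0.2 0.  2.5] w 0.154
[6.3 5.  3.3] 3.0
t 25.2 p [0.4388 0.3567 0.2923] F [0.2 0.  2.5] w 0.154
j [-0.351  0.278 -0.623  1.7    0.306  1.124 -0.605]
tool axes rows x,y,z:
 [[-0.442  0.895 -0.052]
 [ 0.884  0.445  0.146]
 [ 0.154  0.019 -0.988]]
loc [-0.1465  0.1428] tilt 8.9
```

View pics/side10.png

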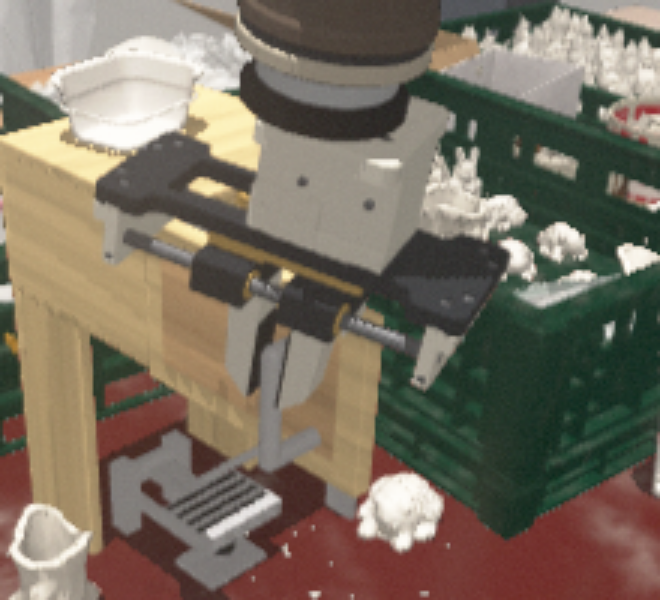

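View pics/w10.png

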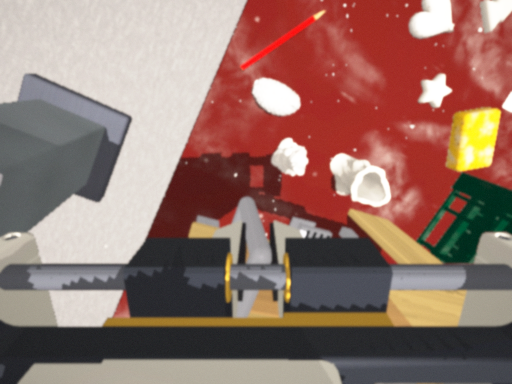

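```bash
python3 -m inch '[[[0.6,0,0,0,0],[0.6,0,0,0,0],[0.6,0,0,0,0],[0.6,0,0,0,0],[0.6,0,0,0,0]]]' 20; python3 arc.py 1 3 3;  python3 -m inch '[[[0.6,0,1,-8,0],[0.6,-1,2,-15,0],[0.6,-1,3,-20,0],[0.6,-1,3,-20,0],[0.6,-2,5,-30,0]]]'; python3 st.py; python3 - <<'E'
from wr import *
for n in("side","scene"): cv2.imwrite(f"pics/{n}11.png",cv2.resize(cam(n)[0][60:260,170:390],None,fx=3,fy=3))
E
```

```text
clock: 25.8
position: [0.4383, 0.3556, 0.2916]
ee_rot: [1.586, 2.566, 0.146]
force: [-0.4, -1.0, 0.7]
width: 0.4
t 25.8 radius 0.1572 phi 1.539 g [0.4354 0.3553 0.3102] F [-0.4 -1.   0.7] w 0.4
[7.7 3.5 2.3] 3.0
clock: 26.3
position: [0.4371, 0.3542, 0.3867]
ee_rot: [1.585, 2.57, 0.136]
force: [0.9, -0.1, 0.7]
width: 0.402
t 26.3 p [0.4371 0.3542 0.3867] F [ 0.9 -0.1  0.7] w 0.402
j [-0.34   0.229 -0.63   1.527  0.254  1.336 -0.533]
tool axes rows x,y,z:
 [[-0.445  0.894 -0.054]
 [ 0.883  0.448  0.138]
 [ 0.148  0.014 -0.989]]
loc [-0.1485  0.1405] tilt 8.5
```

View pics/side11.png

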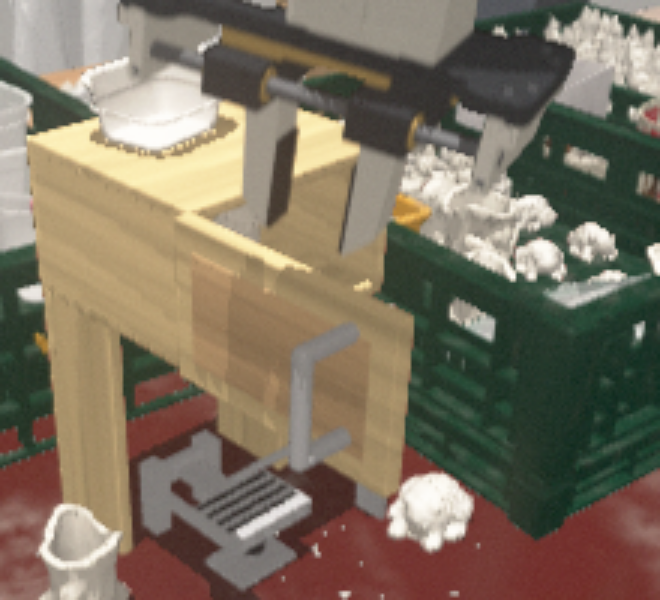

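The fingers are clear of the handle, and the door stays open at about a right angle. I'll raise further and check the angle and figurines.

```bash
python3 -m inch '[[[0.6,10,0,-40,0],[0.6,20,-10,-40,0],[0.6,20,-20,-30,0],[0.6,0,0,0,0],[0.6,0,0,0,0]]]'; python3 - <<'E'
from wr import *
for n in("side","scene"):
    f=cam(n)[0]; g=cv2.imread(f"pics/{n}0.png")
    # figurine centroids before / after
    for nm,b in (("toad",{"scene":(294,228,330,260),"side":(297,213,330,246)}),("rabbit",{"scene":(207,264,238,303),"side":(216,258,248,300)}),("pot",{"scene":(181,228,214,277),"side":(180,224,213,277)}),("cocoon",{"scene":(188,300,218,338),"side":(200,300,236,342)})):
        x0,y0,x1,y1=b[n]; o=[]
        for im in(g,f):
            c=im[y0:y1,x0:x1].astype(int); m=(c.min(2)>110); yy,xx=np.nonzero(m); o+= [(xx.mean()+x0).round(1),(yy.mean()+y0).round(1),m.sum()]
        print(n,nm,[float(v) for v in o])
    cv2.imwrite(f"pics/{n}12.png",cv2.resize(f[60:300,150:410],None,fx=2.5,fy=2.5))
    print(n,(proj([handle(p,.321) for p in(1.45,1.57,1.7)],*C[n])).round(1).tolist())
E
python3 st.py|head -1
```

```text
clock: 26.9
position: [0.3703, 0.3853, 0.4966]
ee_rot: [1.586, 2.567, 0.147]
force: [1.0, -0.4, -0.1]
width: 0.399
side toad [313.2, 229.6, 540.0, 312.8, 229.7, 555.0]
side rabbit [231.2, 282.2, 632.0, 231.2, 282.2, 630.0]
side pot [196.6, 251.4, 1084.0, 196.6, 251.4, 1088.0]
side cocoon [219.2, 320.7, 694.0, 219.2, 320.7, 696.0]
side [[280.0, 173.5], [269.4, 176.2], [256.9, 178.4]]
scene toad [310.8, 243.2, 506.0, 310.3, 243.4, 542.0]
scene rabbit [221.3, 285.8, 515.0, 221.3, 285.8, 522.0]
scene pot [195.6, 252.2, 839.0, 195.9, 252.4, 882.0]
scene cocoon [203.6, 319.2, 522.0, 203.5, 319.2, 534.0]
scene [[257.8, 204.8], [247.4, 206.6], [235.8, 207.7]]
t 27.0 p [0.3703 0.3852 0.4961] F [ 1.  -0.7 -0.9] w 0.4
```

View pics/scene12.png

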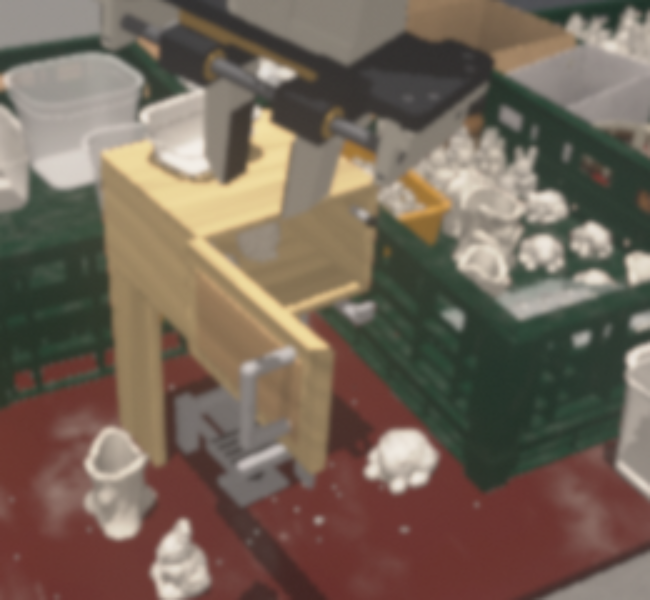

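View pics/side12.png

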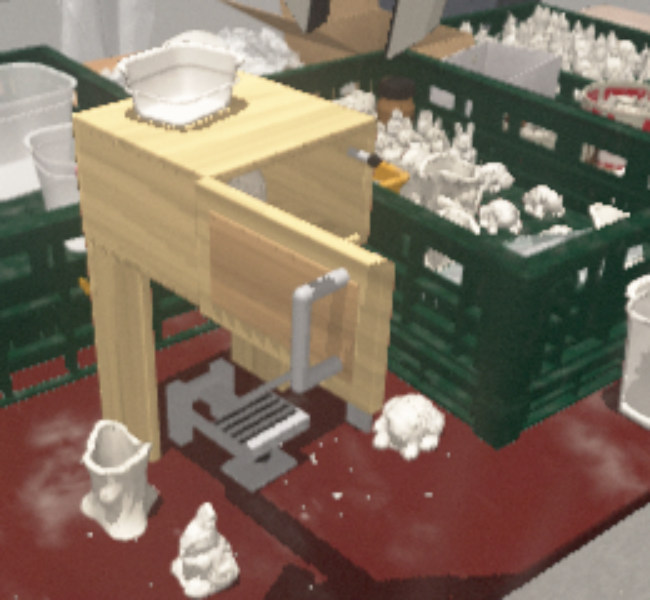

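```bash
python3 -m inch '[[[0.6,0,0,0,0],[0.6,0,0,0,0]]]'; python3 - <<'E'
from cell import workorder
print(workorder.sign_off())
E
```

```text
clock: 27.2
position: [0.3715, 0.384, 0.4943]
ee_rot: [1.589, 2.566, 0.142]
force: [0.5, 0.2, -0.0]
width: 0.399
the job is handed in; nothing more can be done
None
```

The cabinet door is open to about a right angle and standing free, and I handed the job in at 27.2 s. The sign-off reports no verdict.

- **Treadle:** I tilted the tool to about 42° and pressed the treadle about 23 mm onto its rubber stop. It was held about 1.5 s at 16–20 N vertically, after an earlier touch of 20 N that briefly relaxed to 10 N. The highest reading was about 23 N, under the 45 N limit. It then sprang back level and the door popped ajar by about 0.14 rad.
- **Door:** I brought the tool back to within 9° of vertical, pinched the handle from above and swung the door round. I then let go and lifted clear. Both fixed cameras put the door at about 1.55 rad, and the arm's own position gave 1.54.
- **Figurines:** The rabbit, pot and cocoon centroids are within 0.3 px of where they started. The toad's differs by up to 0.5 px, which I take to be a change in shading, since the arm stayed well clear of it.

At handover the gripper was about 0.5 m above the table, and the force reading was near zero. No check failed. My two estimates of the starting door angle (0.11 from the arm, 0.145 from the images) disagreed slightly, which did not matter.

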